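# Load the mini oven and hold its sprung door ajar for grilling

### The job

Two gratins are to be grilled: slide their baking tray, which is waiting on the open drop-down door of the mini oven, into the oven's runners until it is fully home against the stops, with both dishes still standing in it. Then lift the door by its handle bar and hold it ajar at 30 degrees from shut, so that the grill does not cut out; below half-way the hinge springs would pull it shut, so finish with the gripper still holding the handle, never let the door snap shut, and leave the other things on the worktop alone.

Things in the scene. Friction and masses are not known exactly. Their poses are not given: they have to be found in the camera images.
- oven: Compact steel mini oven, 240 wide x 180 deep x 220 high, fixed, on the right of the worktop, facing left. Origin: centre of its underside; x points from its front into the oven, y to the left for someone facing its front, z up. Front plane at x = -90. Steel band above the mouth up to z = 220; at negative y a black control panel with two knobs, 20 proud.
- oven_mouth (a point): On the oven's front plane, mid-width of the mouth, level with the ledges' top (z = 63). Axes as the oven's: x into the oven, -x out over the door. The mouth is 190 wide (tray: 4 play each side), from z = 56 to 184. Along each side wall runs a ledge 18 wide for the tray, with an anti-tip rail 35 above it, 15 wide. Stops halt the tray with its tab's outer face 4 behind the front plane.
- door_hinge (a point): Middle of the door's hinge axis, which runs along the oven's y: 8 in front of the front plane, 58 above the worktop. Axes as the oven's. The door is a black frame with a glass pane, 196 wide, 14 thick, reaching 122 from the hinge.
- oven_door (a joint): Oven door angle, rad: 0 shut (upright), 1.571 open flat, where it starts, its inner face up, 65 above the worktop. Hinged along its lower edge. It falls open of itself above about 0.9 rad and springs shut of itself below that; it takes about 0.6 N at the handle to lift it from flat, and about 0.8 N outward to keep it from shutting at 0.52 rad (30 degrees).
- door_bar (a point): Middle of the door's handle: round steel bar, 12 thick, 136 long, parallel to the hinge, on two brackets 116 apart; 160 from the hinge along the door and 22 out from the door's middle plane on its outer side. Door flat: bar 160 out from the hinge, 22 below it (36 above the worktop), gap of 32 to the door's edge. Door at 30 degrees: bar 99 out from the hinge, 128 above it.
- tray: Aluminium baking tray, 182 wide (y) x 140 deep (x), rim 16 high, floor 4 thick, back corners cut at 45 degrees by 12; 0.22 kg. It starts lying on the open door, a little askew and off-centre, back edge just outside the mouth. Origin: centre of its underside; +x points to the back edge, which goes into the oven first; its grip tab is in the middle of the front edge (-x).
- tray_tab (a point): Grip tab of the tray: upright plate 46 wide (tray's y), 6 thick (tray's x), top 42 above the tray's underside. The point is mid-width, mid-thickness, 67 in front of the tray's origin, 30 above its underside. With the tray home it is 7 behind the front plane (x = +7 from point oven_mouth) and 30 above the ledges.
- dish_a: White round gratin dish, full, 62 in diameter, 36 high, about 0.11 kg, standing loose in the tray: about 22 behind the tray's origin and 42 to the tray's left (+y). Origin: centre of its underside.
- dish_b: The second such dish, 42 to the tray's right (-y). Origin: centre of its underside.
- grater: Small punched steel hand grater, 112 x 70 x 32, lying in front of the utensil pot. Bystander. Origin: centre of its underside.
- teaspoon: Teaspoon, 130 long, on the left. Bystander.
- bowl: Cream bowl, 134 in diameter, 60 high, on the left. Bystander.
- sauce_bottle: Dark sauce bottle, 60 in diameter, 193 high, at the back left. Bystander.
- small_jar: Screw-top glass jar, 70 in diameter, 101 high, behind the open door, at the foot of the shelf. Bystander.
- spice_jar: Spice jar, 41 in diameter, 105 high, at the back left. Bystander.
- honey_jar: Small jar with a wide lid, 64 in diameter, 87 high, at the back left. Bystander.

How it is judged (in metres and radians):
On the way:
1. the loaded tray is fully home in the runners while the door is still down (x of tray_tab in the frame of oven_mouth between -0.001 and 0.02 m and y of tray_tab in the frame of oven_mouth between -0.015 and 0.015 m and z of tray_tab in the frame of oven_mouth between 0.02 and 0.04 m and angle between tray's own z axis and vertical below 0.06 rad and angle between each of dish_a, dish_b's own z axis and vertical below 0.15 rad and horizontal distance between each of dish_a, dish_b and tray below 0.09 m and z of each of dish_a, dish_b in the frame of tray below 0.012 m and value of joint oven_door above 1.1 rad), for 0.2 s.
At the end, for the whole second after the job is handed in: Tray home (tab at most 8 mm short of the stop, level on the ledges), both dishes upright in it; the oven door stands still 30 degrees from shut, within 6 degrees, held by the fingers on the handle bar (over 0.3 N), not by the tray (x of tray_tab in the frame of oven_mouth between -0.001 and 0.02 m and y of tray_tab in the frame of oven_mouth between -0.015 and 0.015 m and z of tray_tab in the frame of oven_mouth between 0.02 and 0.04 m and angle between tray's own z axis and vertical below 0.06 rad and angle between each of dish_a, dish_b's own z axis and vertical below 0.15 rad and horizontal distance between each of dish_a, dish_b and tray below 0.09 m and z of each of dish_a, dish_b in the frame of tray below 0.012 m and value of joint oven_door between 0.415 and 0.632 rad and velocity of joint oven_door between -0.05 and 0.05 rad/s and contact force between the fingers and oven_door above 0.3 N and contact force between tray and oven_door below 0.2 N and distance between the grasp point and door_bar below 0.06 m); the arm keeps its last pose, push and grip.
It fails at once if the door snaps shut (below 6 degrees) (value of joint oven_door below 0.1 rad).
It fails at once if a gratin dish tips over (angle between any of dish_a, dish_b's own z axis and vertical above 0.5 rad).
It fails at once if a bystander is pushed away by more than 3 cm or knocked over (distance of any of grater, teaspoon, bowl, sauce_bottle, small_jar, spice_jar, honey_jar from where it was at the start of the episode above 0.03 m or angle between any of grater, teaspoon, bowl, sauce_bottle, small_jar, spice_jar, honey_jar's own z axis and vertical above 0.6 rad).
It also fails if it takes over 69 s, if anything falls off the work surface, if the arm or the gripper's body presses on something with over 40 N, if the wrist force passes 120 N, or if a joint passes its speed limit or range.

### The arm

A 6-joint arm with a two-finger parallel gripper is mounted at the origin on a cart in front of the work surface, level with it; the furniture and walls round the work are solid. World frame = base frame: x ahead of the robot, y to its left, z up, the work surface at z = 0. Lengths are in mm, angles in rad, forces in N, time in s.
With the tool pointing down it reaches from about 400 to 925 mm from the base axis. Payload 12.5 kg.
Tool frame: the origin (TCP) lies midway between the tips of the shut fingers; the grasp point (between the pads) lies 19 mm behind it; z points along the fingers, y is the direction in which the jaws open and shut (so a half turn about z gives the same grasp; the last joint's range is limited). The gripper opens to 95 mm and grips with 3 to 60 N. Pads are 20 mm wide; open, the fingers measure 119 mm over their backs; the gripper's body (75 mm by 180 mm) begins 59 mm behind the grasp point.
Start: joints at [1.086, 0.491, 1.559, -0, 1.092, -0.106], TCP at [231.114, 580.718, 214.661] pointing down, gripper open.
Joint ranges: [-3.1, 3.1], [-0.84, 2.19], [0.05, 2.79], [-1.13, 4.28], [0.06, 2.93], [-2.69, 2.69]. Speed limits (rad/s): [2.22, 2.22, 2.79, 3.14, 3.14, 3.14].

### API

Orientations are given as [roll, pitch, yaw] about the fixed x, y, z axes, in that order (R = Rz(yaw) Ry(pitch) Rx(roll)).
In Python, from cell import * gives the robot as it stands. The module is installed in compiled form; this text tells all that it offers.
- The arm moves only by the tool carry_out, never from a script. Its argument "moves" is a list of rows, each an object of numbers: "dx", "dy", "dz": the shift along the tool's x, y, z in m; "twist": the turn about the tool's z in degrees. A call has 1 to 5 rows; each row is the pose to reach, as a shift and turn from the pose commanded when the call began, along the tool's axes at that moment; what a row does not reach only later rows make up. A row lasts 1/10 s, in which the tool goes at most 50 mm and 8.59 degrees, less where a joint would pass 70% of its speed; a pose out of reach is approached as far as the arm can. A call with a gripper value outside its range is refused whole. "grip" is the finger opening in m, from 0 to 0.0951, set as the call begins (left out, the last holds). The fingers move at their own pace and stop on an object; the grip force is fixed at half the most. Time passes only in rows, so rows that repeat a pose let the fingers close. It gives the time, the measured TCP pose, the force and the opening at its end, in the units of the state.
- state(): the state, without advancing time (a new reading comes with each control period).
- read_camera(name): name is "side" or "top" or "wrist"; returns (picture, depth): 480x640x3 uint8, red, green, blue; 480x640 float32, mm along the optical axis (not along the pixel's ray), 0 where there is no reading.
- camera_info(name): a dict with "mtx" (3x3 intrinsics, pixels), "R" (3x3) and "t" (3): a world point X has camera coordinates R X + t. Camera axes: x right, y down, z forward; pixel columns grow to the right and rows downward; lengths in mm; the calibration is good to about 2 mm. A picture is of the moment at which its call begins: read the wrist's pose just before it. camera_info takes no time and is no camera call; for the wrist camera it gives the pose at the moment of the call.
- job_done(): hands the job in, once; it reports no verdict.
The state is a dict: "t": time; "joints": joint angles; "qvel": joint speeds; "tau": joint torques, N m; "eef_pos": TCP position; "tcp_rot": TCP orientation; "ft_force": force on the tool from outside, world axes, zero at the start; "moment": the same for the moment, N m; "opening": opening from 0.0 (shut) to 1.0 (fully open).
Only numpy, scipy, OpenCV 4.12 (cv2) and the standard library are available. Lean on these libraries where they do the work, as an engineer would, in place of code of your own. Each camera call takes 0.05 s, during which the arm holds its last target. There are 200 camera calls.

## Working session

There is one attempt and no reset: what is moved stays moved. The work goes in short steps, Python scripts to look and compute and a tool call to move; the robot and the scene stay as the last step left them, time stands still between calls to the robot, and variables do not carry over. Pictures are saved under pics/ and viewed, about 8 in all and at most 12, crops included, and the job is handed in when it is done.

Besides the shell and the picture viewer there is one more tool, called after "Call:" as name([rows], argument=value, ...), one row to a line, values as JSON. carry_out: Moves the arm, as the interface text tells. Its arguments: {"type":"object","properties":{"moves":{"type":"array","items":{"type":"object","properties":{"dx":{"type":"number"},"dy":{"type":"number"},"dz":{"type":"number"},"twist":{"type":"number"}}}},"grip":{"type":"number"}},"required":["moves"]}

```bash
mkdir -p pics; python3 - <<'E'
from cell import *
import cv2,numpy as np
s=state();print(s)
for n in ["top","side"]:
    i=camera_info(n);p,d=read_camera(n);print(n,i)
    cv2.imwrite(f"pics/{n}0.png",p[:,:,::-1]);np.savez(f"{n}0.npz",p=p,d=d,**i)
E
```

```text
{'t': 0.0, 'joints': array([ 1.08640635e+00,  4.91561161e-01,  1.55947214e+00, -1.91146784e-05,
        1.09166185e+00, -1.05604865e-01]), 'qvel': array([ 0.00178528,  0.00169341, -0.00286982, -0.00038843,  0.00198617,
        0.00052425]), 'tau': array([-1.58575054e-03, -6.12653804e+01, -2.58169234e+01,  6.91831182e-02,
        4.83678246e-02, -1.12982455e-04]), 'eef_pos': array([230.99105342, 580.48372534, 214.05293041]), 'tcp_rot': array([-3.14049451e+00, -9.93547727e-05,  2.76281631e+00]), 'ft_force': array([ 0.29843652,  0.01837214, -0.02289034]), 'moment': array([-0.00800376, -0.00345571,  0.00932018]), 'opening': 0.9989817109021122}
top {'mtx': array([[584.2997871 ,   0.        , 316.93104429],
       [  0.        , 584.2997871 , 228.03769512],
       [  0.        ,   0.        ,   1.        ]]), 'R': array([[-0.45685361, -0.88953734, -0.0028461 ],
       [-0.78617183,  0.40525941, -0.46658189],
       [ 0.41619543, -0.2109221 , -0.88447342]]), 't': array([ 127.60812118,  494.64350642, 1383.86761623])}
side {'mtx': array([[549.19893882,   0.        , 327.03363639],
       [  0.        , 549.19893882, 239.07647424],
       [  0.        ,   0.        ,   1.        ]]), 'R': array([[ 0.25211133, -0.96769534, -0.00236945],
       [-0.62904171, -0.16202108, -0.76029974],
       [ 0.73535462,  0.19317066, -0.64956808]]), 't': array([-238.63926077,  403.2171272 ,  963.76818558])}
```

View pics/top0.png

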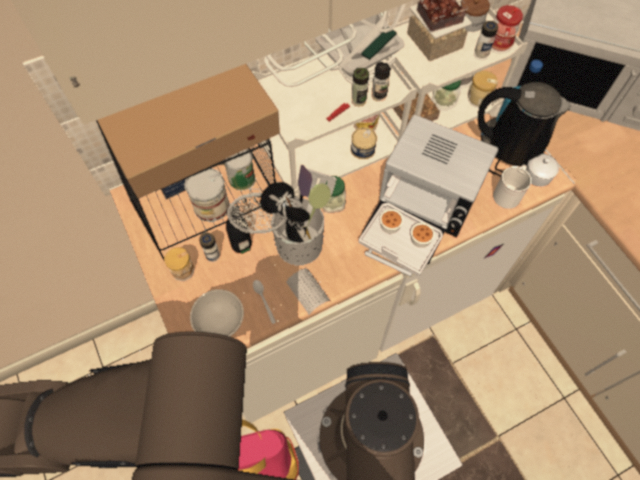

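View pics/side0.png

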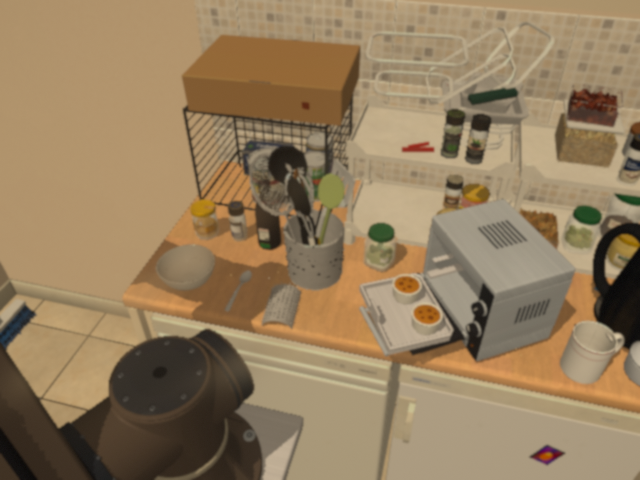

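Oven faces world +y (left), with the tray on its door and the knobs on the robot's side. Now measuring from depth.

```bash
cat > h.py <<'E'
import numpy as np,cv2
def cloud(z):
    d=z['d'].astype(float);v,u=np.mgrid[0:480,0:640];K=z['mtx']
    c=np.stack([(u-K[0,2])/K[0,0]*d,(v-K[1,2])/K[1,1]*d,d],-1)
    X=(c-z['t'])@z['R'];X[d==0]=np.nan
    return X
def proj(z,P):
    c=np.asarray(P)@z['R'].T+z['t'];q=c@z['mtx'].T;return q[...,:2]/q[...,2:]
def rect(P):
    r=cv2.minAreaRect(P.astype(np.float32));return r,cv2.boxPoints(r)
E
python3 - <<'E'
from h import *
np.set_printoptions(precision=1,suppress=True)
for n,box in [("top",(380,500,120,280)),("side",(350,580,190,370))]:
    z=np.load(n+"0.npz");X=cloud(z);p=z['p']
    m=np.zeros((480,640),bool);m[box[2]:box[3],box[0]:box[1]]=1
    hsv=cv2.cvtColor(p,cv2.COLOR_RGB2HSV)
    t=m&(abs(X[...,2]-220)<8);lab=cv2.morphologyEx(t.astype(np.uint8),cv2.MORPH_OPEN,np.ones((3,3)))
    nb,L,S,_=cv2.connectedComponentsWithStats(lab);k=1+np.argmax(S[1:,4])
    P=X[L==k];print(n,"ovtop z",np.median(P[:,2]),"n",len(P));r,b=rect(P[:,:2]);print(r,b)
    # gratins
    g=m&(hsv[...,1]>110)&(hsv[...,0]<22)&(X[...,2]>80)&(X[...,2]<125)
    nb,L,S,_=cv2.connectedComponentsWithStats(g.astype(np.uint8))
    for k in range(1,nb):
        if S[k,4]>40:
            P=X[L==k];print(" gratin",S[k],np.median(P,0),P[:,:2].min(0),P[:,:2].max(0))
    # profile heights 
    for a,bx in [(60,90),(95,112)]:
        q=m&(X[...,2]>a)&(X[...,2]<bx);P=X[q];print(a,bx,len(P),np.percentile(P,[1,99],0))
E
```

```text
top ovtop z 218.40863745357376 n 5264
((494.19061279296875, -469.934326171875), (239.9440460205078, 184.1424560546875), 34.89292526245117) [[ 343.1 -463. ]
 [ 448.5 -614.1]
 [ 645.3 -476.8]
 [ 539.9 -325.8]]
 gratin [382 211  19  17 255] [ 441.9 -303.9  103.6] [ 415.7 -329.9] [ 468.  -279.6]
 gratin [413 225  20  17 262] [ 368.2 -353.6  103.4] [ 343.6 -381.3] [ 393.8 -329.5]
60 90 2686 [[ 289.7 -728.7   60.2]
 [ 597.9 -243.5   88.6]]
95 112 1179 [[ 340.2 -730.    95.4]
 [ 604.7 -242.9  111.5]]
side ovtop z 219.75253600934184 n 7378
((493.83819580078125, -474.44635009765625), (242.84861755371094, 181.56048583984375), 34.66355895996094) [[ 342.3 -468.8]
 [ 445.6 -618.2]
 [ 645.3 -480.1]
 [ 542.1 -330.7]]
 gratin [446 194  42  15 198] [ 764.5 -406.5  109.3] [ 749.1 -457.3] [ 816.2 -356.7]
 gratin [438 208  17   5  42] [ 742.5 -361.5   89.8] [ 722.9 -381.8] [ 753.9 -344.1]
 gratin [535 218   9  13  44] [ 746.9 -589.1   83. ] [ 725.8 -599.6] [ 779.1 -580.1]
 gratin [394 276  26  17 340] [ 440.1 -305.3  104.9] [ 416.2 -331.4] [ 468.8 -279.6]
 gratin [414 305  26  19 404] [ 367.5 -356.2  105. ] [ 343.1 -381.8] [ 397.7 -330.7]
60 90 7072 [[ 289.  -672.    60.6]
 [ 885.1 -193.7   89.2]]
95 112 2747 [[ 339.8 -667.    95.3]
 [ 811.  -195.1  111.6]]
```

```bash
python3 - <<'E'
from h import *
a=cv2.imread("pics/top0.png")[180:290,340:500];b=cv2.imread("pics/side0.png")[250:370,340:500]
o=np.zeros((600,800,3),np.uint8)
a=cv2.resize(a,None,fx=2.7,fy=2.7,interpolation=3);b=cv2.resize(b,None,fx=2.4,fy=2.4,interpolation=3)
o[:a.shape[0],:a.shape[1]]=a;o[300:300+b.shape[0],400:400+b.shape[1]]=b
cv2.imwrite("pics/crop0.png",o)
E
```

```text
(no output)
```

View pics/crop0.png

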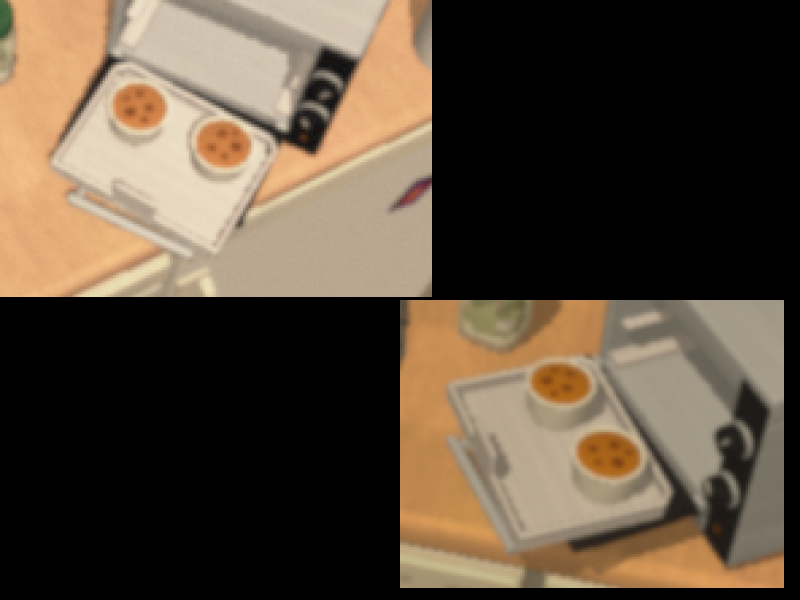

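```bash
python3 - <<'E'
from h import *
np.set_printoptions(precision=1,suppress=True)
for n in ("top","side"):
    z=np.load(n+"0.npz");X=cloud(z)
    H,xe,ye=None,np.arange(200,760,60),np.arange(-500,640,80)
    print(n)
    for x in xe:
        row=[]
        for y in ye:
            q=(X[...,0]>=x)&(X[...,0]<x+60)&(X[...,1]>=y)&(X[...,1]<y+80)
            row.append(int(np.percentile(X[q][:,2],98)) if q.sum()>5 else -999)
        print(x,row)
th=np.deg2rad(-55.2);ex=np.array([np.cos(th),np.sin(th)]);ey=np.array([-ex[1],ex[0]])
c=np.array([494,-472.])
z=np.load("top0.npz");o=np.zeros((600,800,3),np.uint8)
for i,(n,pl) in enumerate([("top",36),("top",81),("side",36),("side",65)]):
    z=np.load(n+"0.npz");s=1.4
    g=lambda u,v:np.r_[c+ex*(-300+v/s)+ey*(135-u/s),pl]
    src=np.float32([[0,0],[380,0],[380,290],[0,290]])
    dst=np.float32([proj(z,g(*q)) for q in src])
    M=cv2.getPerspectiveTransform(dst,src)
    w=cv2.warpPerspective(z['p'][:,:,::-1],M,(380,290))
    cv2.putText(w,f"{n} z{pl}",(5,280),0,.5,(0,0,255),1)
    o[(i//2)*300:(i//2)*300+290,(i%2)*400:(i%2)*400+380]=w
cv2.imwrite("pics/rect0.png",o)
E
```

```text
top
200 [-889, -890, -999, -999, -999, -999, -999, -899, -566, -280, -999, 636, 597, 529, -999]
260 [-890, 83, 85, -999, -999, -999, -999, -897, -892, -894, -898, -999, 560, 547, -999]
320 [219, 106, 102, 98, 2, 24, 14, 2, 30, -379, -900, -999, -999, -999, -999]
380 [222, 219, 107, 83, 5, 30, 25, 10, 58, 58, -999, -999, -999, -999, -999]
440 [223, 223, 107, 83, 264, 289, 126, 7, 60, 59, 5, -999, -999, -999, -999]
500 [224, 223, 215, 5, 310, 340, 339, 185, 5, 5, 4, -999, -999, -999, -999]
560 [223, 222, 5, 103, 314, 264, 300, 271, 107, 90, 4, -999, -999, -999, -999]
620 [295, 639, 670, 702, 732, 762, 793, 823, 855, 881, 5, -999, -999, -999, -999]
680 [283, 399, 465, 466, 465, 419, 419, 419, 419, 419, 4, -999, -999, -999, -999]
740 [467, 463, 462, 382, 464, 419, 420, 420, 419, 419, 5, -999, -894, -890, -900]
side
200 [-999, -999, -999, -999, -999, -999, -999, -999, -999, -999, -999, -999, -999, -999, -999]
260 [-999, 84, 85, -999, -999, -999, -999, -999, -999, -999, -999, -999, -999, -999, -999]
320 [219, 105, 101, 75, 1, 24, 10, 3, 59, 55, 2, -999, -999, -999, -999]
380 [222, 220, 107, 84, 3, 30, 23, 58, 60, 59, 4, -999, -999, -999, -999]
440 [222, 221, 107, 84, 264, 288, 24, 8, 60, 60, 4, -999, -999, -999, -999]
500 [222, 221, 213, 3, 307, 340, 336, 191, 4, 4, 3, -999, -999, -999, -999]
560 [222, 221, 3, 102, 284, 139, 297, 263, 106, 89, 4, -999, -999, -999, -999]
620 [635, 629, 275, 275, 408, 418, 418, 418, 418, 418, 3, -999, -999, -999, -999]
680 [394, 400, 466, 467, 465, 419, 419, 419, 419, 419, 4, -999, -999, -999, -999]
740 [479, 465, 463, 383, 465, 419, 419, 419, 419, 418, 4, -999, -999, -999, -999]
```

View pics/rect0.png

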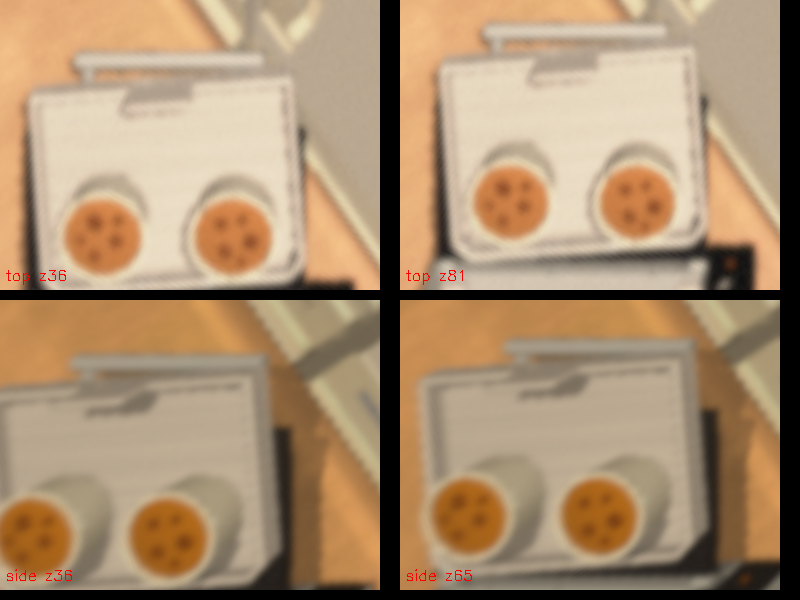

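```bash
cat >> h.py <<'E'
TH=np.deg2rad(-55.2);EX=np.array([np.cos(TH),np.sin(TH)]);EY=np.array([-EX[1],EX[0]]);C=np.array([494,-472.])
def w2o(p): d=np.asarray(p)[:2]-C;return np.array([d@EX,d@EY])
def o2w(x,y): return C+EX*x+EY*y
def go(P,yaw=None,s=None):
    """tool-axis shift (m) and twist (deg) from now to world P (mm), tool-y direction yaw(deg, mod 180)"""
    from scipy.spatial.transform import Rotation as Ro
    if s is None:
        from cell import state; s=state()
    R=Ro.from_euler('xyz',s['tcp_rot']).as_matrix()
    d=R.T@(np.asarray(P,float)-s['eef_pos'])/1000
    ya=np.rad2deg(np.arctan2(R[1,1],R[0,1]))
    tw=0 if yaw is None else -((yaw-ya+90)%180-90)
    print("pos",np.round(s['eef_pos'],1),"oven",np.round(w2o(s['eef_pos']),1),"yaw_y",round(ya,2),"shift",np.round(d,4),"twist",round(tw,2),"t",round(s['t'],2),"F",np.round(s['ft_force'],1))
E
python3 -c "
from h import *
go([280,470,400],34.8)"
```

```text
pos [231.  580.5 214.1] oven [-1014.3   384.7] yaw_y 68.3 shift [-0.0864 -0.0848 -0.1858] twist 33.5 t 0.1 F [-0.7 -0.5 -0.5]
```

Call:
carry_out([
  {"dx": -0.017, "dy": -0.017, "dz": -0.037, "twist": 7},
  {"dx": -0.034, "dy": -0.034, "dz": -0.074, "twist": 14},
  {"dx": -0.051, "dy": -0.051, "dz": -0.112, "twist": 21},
  {"dx": -0.069, "dy": -0.068, "dz": -0.149, "twist": 28},
  {"dx": -0.086, "dy": -0.085, "dz": -0.186, "twist": 33.5},
])

```text
t: 0.6
eef_pos: [279.7, 468.8, 401.9]
tcp_rot: [-3.141, 0.0, 2.173]
ft_force: [0.1, 0.7, -0.5]
opening: 1.0
```

```bash
python3 -c "
from h import *
go([400,260,400],34.8)"
```

```text
pos [279.7 468.8 401.9] oven [-894.8  360.9] yaw_y 34.52 shift [-0.2402 -0.0192  0.002 ] twist -0.28 t 0.6 F [ 0.1  0.7 -0.5]
```

Call:
carry_out([
  {"dx": -0.048, "dy": -0.004},
  {"dx": -0.096, "dy": -0.008},
  {"dx": -0.144, "dy": -0.012},
  {"dx": -0.192, "dy": -0.016},
  {"dx": -0.24, "dy": -0.019},
])

```text
schema error: expected keys dx, dy, dz, twist
```

Call:
carry_out([
  {"dx": -0.043, "dy": -0.023},
  {"dx": -0.086, "dy": -0.046},
  {"dx": -0.129, "dy": -0.069},
  {"dx": -0.172, "dy": -0.092},
  {"dx": -0.215, "dy": -0.115},
])

```text
schema error: expected keys dx, dy, dz, twist
```

```bash
python3 -c "
from h import *
from cell import *
print(state()['joints'])
go([300,0,400],34.8);go([420,-210,400],34.8)"
```

```text
[ 9.11803995e-01  2.39671984e-01  1.45341206e+00 -1.95180927e-05
  1.44889317e+00  3.09302572e-01]
pos [279.7 468.8 401.9] oven [-894.8  360.9] yaw_y 34.52 shift [-0.3977 -0.2489  0.0021] twist -0.28 t 0.6 F [ 0.1  0.7 -0.5]
pos [279.7 468.8 401.9] oven [-894.8  360.9] yaw_y 34.52 shift [-0.6387 -0.2691  0.0021] twist -0.28 t 0.6 F [ 0.1  0.7 -0.5]
```

All four keys are required.

Call:
carry_out([
  {"dx": -0.048, "dy": -0.004, "dz": 0, "twist": 0},
  {"dx": -0.096, "dy": -0.008, "dz": 0, "twist": 0},
  {"dx": -0.144, "dy": -0.012, "dz": 0, "twist": 0},
  {"dx": -0.192, "dy": -0.016, "dz": 0, "twist": 0},
  {"dx": -0.24, "dy": -0.019, "dz": 0, "twist": 0},
])

```text
t: 1.1
eef_pos: [401.3, 260.2, 400.6]
tcp_rot: [3.141, -0.0, 2.178]
ft_force: [0.3, 1.5, -0.2]
opening: 1.001
```

Call:
carry_out([
  {"dx": -0.043, "dy": -0.023, "dz": 0, "twist": 0},
  {"dx": -0.086, "dy": -0.046, "dz": 0, "twist": 0},
  {"dx": -0.129, "dy": -0.069, "dz": 0, "twist": 0},
  {"dx": -0.172, "dy": -0.092, "dz": 0, "twist": 0},
  {"dx": -0.215, "dy": -0.115, "dz": 0, "twist": 0},
])

```text
t: 1.6
eef_pos: [428.8, 17.9, 400.6]
tcp_rot: [3.141, 0.0, 2.178]
ft_force: [1.4, -0.5, 0.8]
opening: 1.0
```

```bash
python3 -c "
from h import *
from cell import *
print(state()['joints'])
go([300,0,400],34.8);go([420,-210,400],34.8)"
```

```text
[-1.12459055e-01  4.40392777e-02  1.69279857e+00  9.43394137e-05
  1.40462270e+00 -7.19921264e-01]
pos [428.8  17.9 400.6] oven [-439.5  226.1] yaw_y 34.8 shift [ 0.0588 -0.116   0.0006] twist 0.0 t 1.6 F [ 1.4 -0.5  0.8]
pos [428.8  17.9 400.6] oven [-439.5  226.1] yaw_y 34.8 shift [-0.1821 -0.1373  0.0006] twist 0.0 t 1.6 F [ 1.4 -0.5  0.8]
```

Call:
carry_out([
  {"dx": -0.036, "dy": -0.027, "dz": 0, "twist": 0},
  {"dx": -0.072, "dy": -0.054, "dz": 0, "twist": 0},
  {"dx": -0.109, "dy": -0.082, "dz": 0, "twist": 0},
  {"dx": -0.145, "dy": -0.109, "dz": 0, "twist": 0},
  {"dx": -0.182, "dy": -0.137, "dz": 0, "twist": 0},
])

```text
t: 2.1
eef_pos: [420.0, -209.6, 400.6]
tcp_rot: [3.141, -0.0, 2.178]
ft_force: [1.6, 0.5, 0.4]
opening: 1.004
```

Call:
carry_out([
  {"dx": 0.005, "dy": -0.036, "dz": 0, "twist": 0},
  {"dx": 0.01, "dy": -0.072, "dz": 0, "twist": 0},
  {"dx": 0.01, "dy": -0.075, "dz": 0, "twist": 0},
  {"dx": 0.01, "dy": -0.075, "dz": 0, "twist": 0},
])

```text
t: 2.5
eef_pos: [352.9, -242.7, 400.7]
tcp_rot: [3.141, 0.0, 2.176]
ft_force: [0.2, 0.5, 0.5]
opening: 0.999
```

```bash
python3 - <<'E'
from h import *
from cell import *
go([*o2w(-285,14),200],34.8)
i=camera_info("wrist");p,d=read_camera("wrist");print(i, "cam pos",-i['R'].T@i['t'])
cv2.imwrite("pics/w0.png",p[:,:,::-1]);np.savez("w0.npz",p=p,d=d,**i)
E
```

```text
pos [ 352.9 -242.7  400.7] oven [-268.8   14.9] yaw_y 34.68 shift [ 0.0162 -0.001   0.2007] twist -0.12 t 2.5 F [0.2 0.5 0.5]
{'mtx': array([[334.95719765,   0.        , 319.08119851],
       [  0.        , 334.95719765, 235.62949288],
       [  0.        ,   0.        ,   1.        ]]), 'R': array([[ 0.82306438,  0.56794716,  0.00102645],
       [ 0.54362844, -0.78834252,  0.28806977],
       [ 0.16441761, -0.23654196, -0.95760887]]), 't': array([-152.28168765, -468.68273914,  454.20263037])} cam pos [ 305.44799012 -175.55659831  570.11810874]
```

View pics/w0.png

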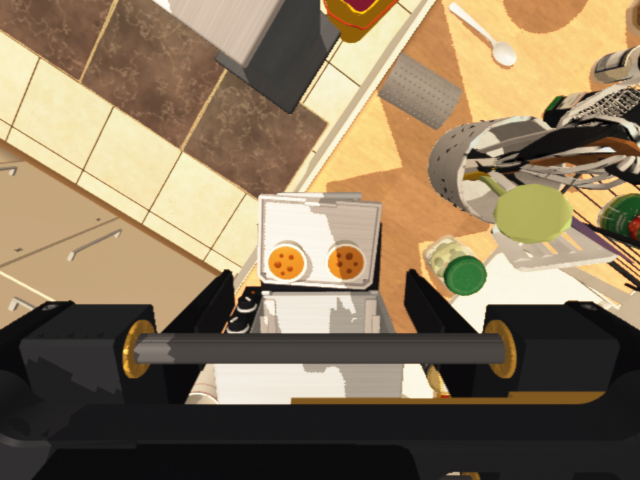

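```bash
python3 - <<'E'
from h import *
np.set_printoptions(precision=1,suppress=True)
z=np.load("w0.npz");X=cloud(z)
O=np.dstack([(X[...,:2]-C)@EX,(X[...,:2]-C)@EY,X[...,2]])
m=np.zeros((480,640),bool);m[180:300,245:395]=1
def rep(n,q):
    P=O[q];print(n,len(P),np.percentile(P,[1,50,99],0).ravel());return P
P=rep("rim",m&(O[...,2]>75)&(O[...,2]<86)&(O[...,0]<-100))
r,b=rect(P[:,:2]);print(r,b)
P=rep("tray all",m&(O[...,2]>66)&(O[...,2]<86)&(O[...,0]<-112));r,b=rect(P[:,:2]);print(r,b)
P=rep("tab",m&(O[...,2]>92)&(O[...,2]<115)&(O[...,0]<-225))
P=rep("bar",m&(O[...,2]>28)&(O[...,2]<50)&(O[...,0]<-240));r,b=rect(P[:,:2]);print(r,b)
P=rep("door",m&(O[...,2]>55)&(O[...,2]<68)&(O[...,0]<-90))
for a,bb in [(58,70),(90,104),(30,56)]:
    q=np.zeros((480,640),bool);q[285:332,245:400]=1
    P=rep(f"inside {a}",q&(O[...,2]>a)&(O[...,2]<bb)&(O[...,0]>-85))
P=rep("front face top",(abs(O[...,0]+90)<12)&(O[...,2]>186)&(O[...,2]<218)&(abs(O[...,1])<120))
g=z['d'];q=(g>0)&(g<330);T=O[q]-[-268.8,14.9,400.7];print("gripper pts rel TCP")
for h in range(-20,260,20):
    k=(T[:,2]>h)&(T[:,2]<h+20)
    if k.sum()>30:print(h,k.sum(),T[k].min(0)[:2],T[k].max(0)[:2])
E
```

```text
rim 1599 [-265.5  -80.8   75.4 -194.8   12.4   82.  -117.3  106.    85.1]
((-190.32579040527344, 11.915626525878906), (183.65811157226562, 141.05984497070312), 85.68309020996094) [[-267.6  -74.3]
 [-126.9  -85. ]
 [-113.1   98.2]
 [-253.7  108.8]]
tray all 7655 [-264.   -78.6   66.3 -208.8   11.1   68.4 -119.6  103.4   84.1]
((-186.71505737304688, 15.895004272460938), (191.53868103027344, 149.633544921875), 86.43507385253906) [[-267.3  -75. ]
 [-118.   -84.3]
 [-106.1  106.8]
 [-255.4  116.1]]
tab 178 [-261.8   -5.3   93.  -258.9   16.5  105.  -254.2   38.4  107.4]
bar 447 [-263.7  -48.8   34.8 -260.7   30.5   39.8 -253.1   81.4   42.5]
((-258.5631103515625, 15.171749114990234), (133.15216064453125, 11.565221786499023), 89.24319458007812) [[-265.2  -51.3]
 [-253.7  -51.5]
 [-251.9   81.7]
 [-263.5   81.8]]
door 3770 [-258.1  -81.3   59.6 -199.4    9.4   67.1  -95.5  112.1   68. ]
inside 58 595 [-84.8 -79.7  58.9 -61.  -59.   62.1 -25.5 110.3  68. ]
inside 90 284 [-82.9 -80.   95.1 -64.8  98.3 100.9 -50.1 110.4 103.5]
inside 30 2588 [-84.7 -60.5  52.9 -52.9  14.6  54.8 -20.9  91.1  56. ]
front face top 8 [ -79.2 -115.5  217.2  -78.6  -55.2  217.6  -78.1  114.6  217.9]
gripper pts rel TCP
-20 36 [-12.5 -52.4] [ 9.7 51.2]
0 1209 [-13.  -54.8] [10.4 53.8]
20 1768 [-13.4 -57.3] [10.3 56.3]
40 2168 [-13.4 -59.4] [11.9 58.2]
60 2096 [-35.4 -82.2] [11.6 81.5]
80 27149 [-36.7 -82.8] [31.4 81.5]
100 47867 [-36.6 -76.7] [ 9.2 75.8]
120 15524 [-28.5 -63.4] [-17.2  62.1]
```

Call:
carry_out([
  {"dx": 0.005, "dy": 0, "dz": 0.045, "twist": 0},
  {"dx": 0.01, "dy": 0, "dz": 0.09, "twist": 0},
  {"dx": 0.015, "dy": 0, "dz": 0.135, "twist": 0},
  {"dx": 0.021, "dy": 0, "dz": 0.18, "twist": 0},
  {"dx": 0.021, "dy": 0, "dz": 0.228, "twist": 0},
])

```text
t: 3.05
eef_pos: [341.9, -224.0, 171.3]
tcp_rot: [3.141, 0.001, 2.18]
ft_force: [1.9, -0.3, -0.8]
opening: 0.997
```

```bash
python3 - <<'E'
from h import *
from cell import *
print(np.round(state()['qvel'],3))
go([*o2w(-290,15.2),71],34.8)
E
```

```text
[-0.004  0.759  0.632  0.    -1.398 -0.003]
pos [ 341.9 -224.   171.3] oven [-290.5   16.7] yaw_y 34.9 shift [-0.0004 -0.0015  0.1003] twist 0.1 t 3.05 F [ 1.9 -0.3 -0.8]
```

Call:
carry_out([
  {"dx": 0, "dy": -0.001, "dz": 0.04, "twist": 0},
  {"dx": 0, "dy": -0.0015, "dz": 0.08, "twist": 0},
  {"dx": 0, "dy": -0.0015, "dz": 0.1, "twist": 0},
  {"dx": 0, "dy": -0.0015, "dz": 0.1, "twist": 0},
])

```text
t: 3.45
eef_pos: [340.0, -224.7, 70.4]
tcp_rot: [-3.141, -0.005, 2.179]
ft_force: [0.7, -0.8, 0.1]
opening: 0.999
```

```bash
python3 - <<'E'
from h import *
from cell import *
print(np.round(state()['qvel'],3))
go([*o2w(-240,15.2),71],34.8)
E
```

```text
[-0.004 -0.07  -0.035  0.     0.074 -0.003]
pos [ 340.  -224.7   70.4] oven [-291.    14.7] yaw_y 34.87 shift [-0.051   0.0004 -0.0009] twist 0.07 t 3.45 F [ 0.7 -0.8  0.1]
```

Call:
carry_out([
  {"dx": -0.014, "dy": 0.0005, "dz": 0, "twist": 0},
  {"dx": -0.024, "dy": 0.0005, "dz": 0, "twist": 0},
  {"dx": -0.034, "dy": 0.0005, "dz": 0, "twist": 0},
  {"dx": -0.042, "dy": 0.0005, "dz": 0, "twist": 0},
  {"dx": -0.05, "dy": 0.0005, "dz": 0, "twist": 0},
])

```text
t: 3.95
eef_pos: [369.2, -266.9, 73.0]
tcp_rot: [3.142, -0.0, 2.178]
ft_force: [-3.0, 3.1, 3.2]
opening: 0.999
```

```bash
cat > meas.py <<'E'
from h import *
from cell import *
np.set_printoptions(precision=1,suppress=True)
def tray(tag,cam="wrist",tt=None):
    i=camera_info(cam);p,d=read_camera(cam);z=dict(p=p,d=d,**i);np.savez(tag+".npz",**z)
    X=cloud(z);O=np.dstack([(X[...,:2]-C)@EX,(X[...,:2]-C)@EY,X[...,2]])
    cv2.imwrite(f"pics/{tag}.png",p[:,:,::-1])
    return z,O
E
python3 - <<'E'
from meas import *
go([*o2w(-231,15.2),71],34.8)
z,O=tray("w1")
E
```

```text
pos [ 369.2 -266.9   73. ] oven [-239.7   14.6] yaw_y 34.81 shift [-0.  0.  0.] twist 0.01 t 3.95 F [-3.   3.1  3.2]
```

View pics/w1.png

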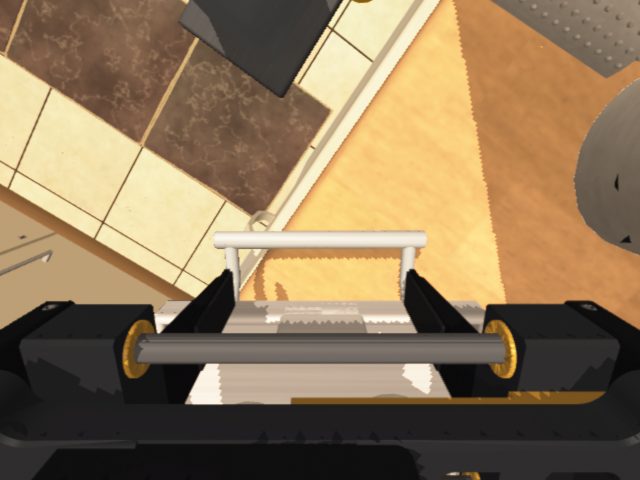

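```bash
python3 - <<'E'
from meas import *
np.set_printoptions(precision=2,suppress=True)
s=state();print(s['ft_force'],s['t'])
z=np.load("w1.npz");X=cloud(z);O=np.dstack([(X[...,:2]-C)@EX,(X[...,:2]-C)@EY,X[...,2]])
q=np.zeros((480,640),bool);q[225:255,200:440]=1
P=O[q&(O[...,2]>28)&(O[...,2]<50)];r,b=rect(P[:,:2]);print("bar",r,b,P[:,2].max())
z,O=tray("s1","side")
q=np.zeros((480,640),bool);q[230:370,340:480]=1
P=O[q&(O[...,2]>66)&(O[...,2]<86)&(O[...,0]<-60)&(O[...,0]>-270)];r,b=rect(P[:,:2]);print("tray",r,b)
for t in ("top",):
    z,O=tray("t1",t)
a=cv2.imread("pics/s1.png")[220:380,340:540];b=cv2.imread("pics/t1.png")[170:290,340:500]
o=np.zeros((600,800,3),np.uint8)
a=cv2.resize(a,(500,400),interpolation=3);b=cv2.resize(b,(300,225),interpolation=3)
o[:400,:500]=a;o[:225,500:]=b;cv2.imwrite("pics/c1.png",o[:400])
E
```

```text
[-0.26  0.04  0.52] 4.0
bar ((-255.26974487304688, 14.331775665283203), (16.59847068786621, 135.43621826171875), 0.19441896677017212) [[-263.8    82.02]
 [-263.34  -53.41]
 [-246.74  -53.36]
 [-247.2    82.08]] 42.7874698811421
tray ((-155.57998657226562, 65.38763427734375), (193.85595703125, 373.6826477050781), 2.074026346206665) [[-259.21  248.6 ]
 [-245.68 -124.84]
 [ -51.95 -117.82]
 [ -65.48  255.61]]
```

View pics/c1.png

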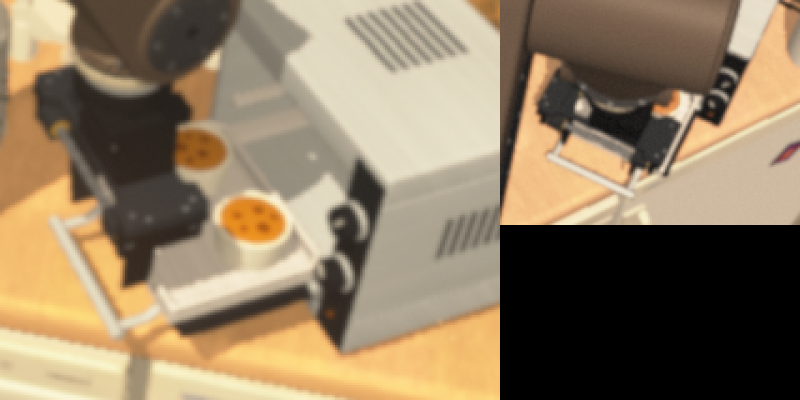

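Call:
carry_out([
  {"dx": -0.005, "dy": 0, "dz": 0, "twist": 0},
  {"dx": -0.01, "dy": 0, "dz": 0, "twist": 0},
  {"dx": -0.015, "dy": 0, "dz": 0, "twist": 0},
  {"dx": -0.02, "dy": 0, "dz": 0, "twist": 0},
  {"dx": -0.025, "dy": 0, "dz": 0, "twist": 0},
])

```text
t: 4.6
eef_pos: [383.4, -287.5, 72.6]
tcp_rot: [3.142, -0.0, 2.178]
ft_force: [-1.8, 3.7, 2.8]
opening: 1.001
```

Call:
carry_out([
  {"dx": -0.005, "dy": 0, "dz": 0, "twist": 0},
  {"dx": -0.01, "dy": 0, "dz": 0, "twist": 0},
  {"dx": -0.015, "dy": 0, "dz": 0, "twist": 0},
])

```text
t: 4.9
eef_pos: [392.0, -299.9, 72.6]
tcp_rot: [3.142, -0.0, 2.178]
ft_force: [-3.1, 4.0, 3.0]
opening: 0.998
```

```bash
python3 - <<'E'
from meas import *
go([*o2w(-131,15.2),71],34.8)
z,O=tray("s2","side")
a=cv2.imread("pics/s2.png")[220:380,340:540]
cv2.imwrite("pics/c2.png",cv2.resize(a,(500,400),interpolation=3))
E
```

```text
pos [ 392.  -299.9   72.6] oven [-199.5   14.5] yaw_y 34.8 shift [-0.1  0.   0. ] twist -0.0 t 4.9 F [-3.1  4.   3. ]
```

View pics/c2.png

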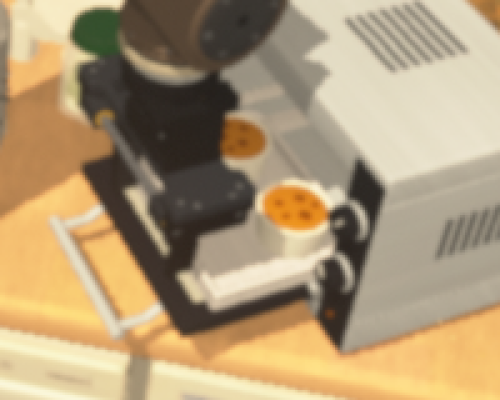

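Call:
carry_out([
  {"dx": 0.03, "dy": 0, "dz": -0.03, "twist": 0},
  {"dx": 0.07, "dy": 0, "dz": -0.05, "twist": 0},
  {"dx": 0.115, "dy": 0, "dz": -0.05, "twist": 0},
  {"dx": 0.155, "dy": 0, "dz": -0.05, "twist": 0},
  {"dx": 0.195, "dy": 0, "dz": -0.05, "twist": 0},
])

```text
t: 5.45
eef_pos: [280.2, -138.9, 122.9]
tcp_rot: [3.141, 0.002, 2.178]
ft_force: [0.4, 0.5, 0.4]
opening: 1.001
```

```bash
python3 - <<'E'
from meas import *
s=state();print(s['tcp_rot'].round(4),s['joints'].round(3),s['qvel'].round(3))
go([*o2w(-200,15.2),73],34.8)
E
```

```text
[3.1 0.  2.2] [-0.7  0.2  2.4  0.   0.5 -1.3] [ 0.3 -0.4  0.7  0.  -0.3  0.3]
pos [ 280.2 -138.9  122.9] oven [-395.6   14.5] yaw_y 34.78 shift [-0.2  0.   0.1] twist -0.02 t 5.45 F [0.4 0.5 0.4]
```

Call:
carry_out([
  {"dx": 0, "dy": 0, "dz": -0.048, "twist": 0},
  {"dx": 0, "dy": 0, "dz": -0.096, "twist": 0},
  {"dx": 0, "dy": 0, "dz": -0.144, "twist": 0},
  {"dx": 0, "dy": 0, "dz": -0.192, "twist": 0},
  {"dx": 0, "dy": 0, "dz": -0.24, "twist": 0},
])

```text
t: 5.95
eef_pos: [280.5, -139.5, 365.3]
tcp_rot: [3.141, 0.003, 2.178]
ft_force: [1.2, -0.6, 0.1]
opening: 1.002
```

Call:
carry_out([
  {"dx": 0, "dy": 0, "dz": -0.048, "twist": 0},
  {"dx": 0, "dy": 0, "dz": -0.096, "twist": 0},
  {"dx": 0, "dy": 0, "dz": -0.144, "twist": 0},
  {"dx": 0, "dy": 0, "dz": -0.192, "twist": 0},
  {"dx": 0, "dy": 0, "dz": -0.24, "twist": 0},
])

```text
t: 6.45
eef_pos: [280.3, -139.5, 605.0]
tcp_rot: [3.141, 0.003, 2.178]
ft_force: [0.5, -0.8, -0.5]
opening: 0.999
```

Call:
carry_out([
  {"dx": 0, "dy": 0, "dz": -0.048, "twist": 0},
  {"dx": 0, "dy": 0, "dz": -0.096, "twist": 0},
  {"dx": 0, "dy": 0, "dz": -0.144, "twist": 0},
  {"dx": 0, "dy": 0, "dz": -0.192, "twist": 0},
  {"dx": 0, "dy": 0, "dz": -0.24, "twist": 0},
])

```text
t: 6.95
eef_pos: [280.8, -139.8, 828.6]
tcp_rot: [3.14, 0.004, 2.178]
ft_force: [0.8, -0.2, 1.2]
opening: 1.0
```

```bash
python3 - <<'E'
from h import *
from cell import *
s=state();print(s['joints'].round(3),s['qvel'].round(3))
go([*o2w(-200,15.2),73],34.8)
E
```

```text
[-0.674  0.072  0.515  0.     2.551 -1.281] [-0.003  0.688 -1.951  0.002  1.272  0.   ]
pos [ 280.8 -139.8  828.6] oven [-394.4   14.5] yaw_y 34.78 shift [-1.914e-01 -1.000e-04  7.563e-01] twist -0.02 t 6.95 F [ 0.8 -0.2  1.2]
```

Call:
carry_out([
  {"dx": 0, "dy": 0, "dz": -0.03, "twist": 0},
  {"dx": 0, "dy": 0, "dz": -0.06, "twist": 0},
  {"dx": 0, "dy": 0, "dz": -0.1, "twist": 0},
  {"dx": 0, "dy": 0, "dz": -0.15, "twist": 0},
  {"dx": 0, "dy": 0, "dz": -0.2, "twist": 0},
])

```text
t: 7.45
eef_pos: [223.0, -110.6, 891.5]
tcp_rot: [-3.141, -0.021, 2.178]
ft_force: [0.6, 1.3, -0.3]
opening: 1.003
```

```bash
python3 - <<'E'
from h import *
from cell import *
s=state();print(s['joints'].round(3),s['qvel'].round(3),s['tcp_rot'].round(4))
go([*o2w(-200,15.2),73],34.8)
E
```

```text
[-0.733  0.186  0.047  0.021  2.929 -1.32 ] [-0.078 -0.145  0.    -0.025  0.01  -0.105] [-3.1412 -0.0205  2.1775]
pos [ 223.  -110.6  891.5] oven [-451.4  -16.3] yaw_y 34.76 shift [-0.2681  0.0319  0.8132] twist -0.04 t 7.45 F [ 0.6  1.3 -0.3]
```

Call:
carry_out([
  {"dx": 0.039, "dy": -0.009, "dz": 0, "twist": 0},
  {"dx": 0.078, "dy": -0.018, "dz": 0, "twist": 0},
  {"dx": 0.117, "dy": -0.027, "dz": 0, "twist": 0},
  {"dx": 0.156, "dy": -0.036, "dz": 0, "twist": 0},
  {"dx": 0.195, "dy": -0.045, "dz": 0, "twist": 0},
])

```text
t: 7.95
eef_pos: [73.1, 25.8, 894.8]
tcp_rot: [3.141, -0.018, 2.178]
ft_force: [-6.4, 6.3, 0.2]
opening: 0.998
```

```bash
python3 - <<'E'
from h import *
from cell import *
s=state();print(s['joints'].round(3),s['qvel'].round(3),s['tcp_rot'].round(4))
go([*o2w(-200,15.2),73],34.8)
E
```

```text
[-0.71  -0.158  0.387  0.022  2.929 -1.295] [ 0.157 -0.499  0.225  0.034  0.007  0.196] [ 3.1415 -0.0183  2.1777]
pos [ 73.1  25.8 894.8] oven [-648.9  -61.5] yaw_y 34.78 shift [-0.4638  0.0768  0.8134] twist -0.02 t 7.95 F [-6.4  6.3  0.2]
```

Call:
carry_out([
  {"dx": 0, "dy": 0, "dz": -0.05, "twist": 0},
  {"dx": 0, "dy": 0, "dz": -0.1, "twist": 0},
  {"dx": 0, "dy": 0, "dz": -0.15, "twist": 0},
  {"dx": 0, "dy": 0, "dz": -0.2, "twist": 0},
  {"dx": 0, "dy": 0, "dz": -0.25, "twist": 0},
])

```text
t: 8.45
eef_pos: [98.2, 27.4, 902.1]
tcp_rot: [3.134, -0.002, 2.178]
ft_force: [-0.4, 0.6, -0.3]
opening: 1.002
```

```bash
cat > st.py <<'E'
from h import *
from cell import *
from scipy.spatial.transform import Rotation as Ro
s=state();R=Ro.from_euler('xyz',s['tcp_rot']).as_matrix()
print(s['joints'].round(3),s['qvel'].round(3),"sum",round(s['joints'][[1,2,4]].sum(),4))
zt=R[:,2];print("tool z in oven axes",np.round([zt[:2]@EX,zt[:2]@EY,zt[2]],3),"opening",round(float(s['opening'])*95.1,1))
go([*o2w(-290,15.2),73],34.8,s)
E
python3 st.py
```

```text
[-0.459 -0.09   0.302  0.037  2.929 -1.03 ] [ 0.191  0.072 -0.061  0.039 -0.001  0.231] sum 3.14
tool z in oven axes [-0.002  0.008 -1.   ] opening 95.3
pos [ 98.2  27.4 902.1] oven [-636.  -40.] yaw_y 34.8 shift [-0.348   0.0489  0.8286] twist -0.0 t 8.45 F [-0.4  0.6 -0.3]
```

Call:
carry_out([
  {"dx": -0.046, "dy": -0.008, "dz": 0.005, "twist": 0},
  {"dx": -0.093, "dy": -0.015, "dz": 0.01, "twist": 0},
  {"dx": -0.14, "dy": -0.022, "dz": 0.015, "twist": 0},
  {"dx": -0.186, "dy": -0.03, "dz": 0.015, "twist": 0},
  {"dx": -0.186, "dy": -0.03, "dz": 0.015, "twist": 0},
])

```text
t: 8.95
eef_pos: [182.2, -147.2, 884.6]
tcp_rot: [3.135, -0.009, 2.175]
ft_force: [0.4, 0.2, 0.6]
opening: 1.005
```

Call:
carry_out([
  {"dx": 0, "dy": 0, "dz": -0.05, "twist": 0},
])

```text
t: 9.05
eef_pos: [180.5, -146.0, 896.9]
tcp_rot: [3.134, 0.001, 2.175]
ft_force: [0.3, -0.1, 1.9]
opening: 1.002
```

Call:
carry_out([
  {"dx": 0, "dy": 0, "dz": -0.05, "twist": 0},
])

```text
t: 9.15
eef_pos: [174.9, -141.7, 899.5]
tcp_rot: [3.131, 0.015, 2.177]
ft_force: [-0.6, -1.9, -0.6]
opening: 1.001
```

Call:
carry_out([
  {"dx": 0.02, "dy": 0, "dz": -0.045, "twist": 0},
])

```text
t: 9.25
eef_pos: [162.0, -121.3, 906.5]
tcp_rot: [3.132, 0.049, 2.177]
ft_force: [-0.1, 0.2, 0.6]
opening: 1.001
```

Call:
carry_out([
  {"dx": 0.02, "dy": 0, "dz": -0.045, "twist": 0},
])

```text
t: 9.35
eef_pos: [150.1, -101.1, 912.4]
tcp_rot: [3.132, 0.081, 2.177]
ft_force: [0.0, 0.4, 0.7]
opening: 1.001
```

```bash
python3 st.py
```

```text
[-0.983  0.084  0.047  0.052  2.929 -1.539] [ 0.066 -0.286  0.     0.001  0.002  0.06 ] sum 3.0602
tool z in oven axes [ 0.081  0.009 -0.997] opening 95.2
pos [ 150.1 -101.1  912.4] oven [-500.8  -70.7] yaw_y 34.79 shift [-0.1418  0.0781  0.8545] twist -0.01 t 9.35 F [0.  0.4 0.7]
```

Call:
carry_out([
  {"dx": 0.032, "dy": 0, "dz": -0.038, "twist": 0},
])

```text
t: 9.45
eef_pos: [139.5, -77.4, 917.3]
tcp_rot: [3.134, 0.113, 2.176]
ft_force: [0.7, -0.7, 0.3]
opening: 0.997
```

Call:
carry_out([
  {"dx": 0.032, "dy": 0, "dz": -0.038, "twist": 0},
])

```text
t: 9.55
eef_pos: [128.3, -50.9, 921.3]
tcp_rot: [3.136, 0.143, 2.175]
ft_force: [0.6, -0.2, 0.2]
opening: 1.001
```

Call:
carry_out([
  {"dx": 0.032, "dy": 0, "dz": -0.038, "twist": 0},
])

```text
t: 9.65
eef_pos: [117.3, -26.1, 923.8]
tcp_rot: [3.137, 0.165, 2.174]
ft_force: [1.4, 1.5, -0.0]
opening: 1.001
```

Call:
carry_out([
  {"dx": 0.032, "dy": 0, "dz": -0.038, "twist": 0},
])

```text
t: 9.75
eef_pos: [108.8, -9.6, 924.8]
tcp_rot: [3.137, 0.175, 2.175]
ft_force: [0.6, 0.0, -0.6]
opening: 0.998
```

Call:
carry_out([
  {"dx": 0.032, "dy": 0, "dz": -0.038, "twist": 0},
])

```text
t: 9.85
eef_pos: [102.4, 2.5, 925.0]
tcp_rot: [3.136, 0.179, 2.176]
ft_force: [1.0, 0.4, 0.1]
opening: 1.0
```

```bash
python3 st.py
```

```text
[-0.38  -0.01   0.047 -0.462  2.929 -1.447] [ 1.554 -0.011  0.    -1.318 -0.     0.23 ] sum 2.967
tool z in oven axes [ 0.178  0.005 -0.984] opening 95.1
pos [102.4   2.5 925. ] oven [-613.1  -50.7] yaw_y 34.75 shift [-0.1659  0.0617  0.8963] twist -0.05 t 9.85 F [1.  0.4 0.1]
```

Call:
carry_out([
  {"dx": -0.035, "dy": -0.012, "dz": 0.012, "twist": 0},
  {"dx": -0.07, "dy": -0.025, "dz": 0.023, "twist": 0},
  {"dx": -0.07, "dy": -0.025, "dz": 0.023, "twist": 0},
])

```text
t: 10.15
eef_pos: [123.6, -50.8, 917.7]
tcp_rot: [-3.136, 0.181, 2.189]
ft_force: [0.8, -0.3, -0.4]
opening: 1.002
```

Call:
carry_out([
  {"dx": 0.024, "dy": 0, "dz": -0.043, "twist": 0},
])

```text
t: 10.25
eef_pos: [108.8, -33.3, 924.2]
tcp_rot: [-3.133, 0.171, 2.168]
ft_force: [1.3, -1.1, 1.6]
opening: 0.998
```

Call:
carry_out([
  {"dx": 0.024, "dy": 0, "dz": -0.043, "twist": 0},
])

```text
t: 10.35
eef_pos: [98.6, -15.0, 926.3]
tcp_rot: [-3.135, 0.191, 2.169]
ft_force: [0.9, 1.1, -0.3]
opening: 1.001
```

```bash
python3 st.py
```

```text
[-0.649 -0.023  0.047 -0.321  2.928 -1.567] [ 1.68  -0.088 -0.029 -1.54   0.039  0.113] sum 2.9516
tool z in oven axes [ 0.19  -0.009 -0.982] opening 95.2
pos [ 98.6 -15.  926.3] oven [-600.9  -63.9] yaw_y 34.2 shift [-0.1423  0.0882  0.8961] twist -0.6 t 10.35 F [ 0.9  1.1 -0.3]
```

Call:
carry_out([
  {"dx": 0.01, "dy": -0.02, "dz": -0.03, "twist": 0},
])

```text
t: 10.45
eef_pos: [82.2, -5.8, 927.9]
tcp_rot: [-3.126, 0.209, 2.182]
ft_force: [0.1, 0.2, -0.6]
opening: 0.998
```

Call:
carry_out([
  {"dx": 0.024, "dy": -0.015, "dz": -0.04, "twist": 0},
])

```text
t: 10.55
eef_pos: [70.4, 2.8, 928.3]
tcp_rot: [-3.126, 0.214, 2.175]
ft_force: [0.7, 1.0, 0.2]
opening: 1.002
```

Call:
carry_out([
  {"dx": 0.024, "dy": -0.01, "dz": -0.04, "twist": 0},
])

```text
t: 10.65
eef_pos: [62.3, 9.1, 928.2]
tcp_rot: [-3.128, 0.214, 2.176]
ft_force: [1.0, -0.2, 0.5]
opening: 1.001
```

Call:
carry_out([
  {"dx": 0.024, "dy": -0.01, "dz": -0.04, "twist": 0},
])

```text
t: 10.75
eef_pos: [55.1, 13.9, 928.1]
tcp_rot: [-3.13, 0.213, 2.178]
ft_force: [-1.2, 0.2, -0.1]
opening: 0.999
```

```bash
python3 st.py
```

```text
[-0.16  -0.048  0.047 -0.859  2.929 -1.625] [ 1.558e+00  1.700e-02  1.000e-03 -1.387e+00  0.000e+00  1.580e-01] sum 2.9285
tool z in oven axes [ 0.211 -0.011 -0.977] opening 95.0
pos [ 55.1  13.9 928.1] oven [-649.5  -83.1] yaw_y 34.65 shift [-0.171   0.1086  0.9105] twist -0.15 t 10.75 F [-1.2  0.2 -0.1]
```

Call:
carry_out([
  {"dx": -0.025, "dy": 0.014, "dz": 0.038, "twist": 0},
  {"dx": -0.05, "dy": 0.028, "dz": 0.077, "twist": 0},
  {"dx": -0.075, "dy": 0.042, "dz": 0.116, "twist": 0},
  {"dx": -0.1, "dy": 0.056, "dz": 0.155, "twist": 0},
  {"dx": -0.125, "dy": 0.07, "dz": 0.194, "twist": 0},
])

```text
t: 11.25
eef_pos: [166.3, -57.5, 807.1]
tcp_rot: [-3.129, 0.216, 2.177]
ft_force: [0.5, 0.5, 1.7]
opening: 1.003
```

```bash
python3 st.py; python3 -c "
from h import *
go([*o2w(-380,15),400],34.8)"
```

```text
[-0.562 -0.266  0.885 -0.131  2.324 -1.266] [ 0.145 -0.087  1.408  0.115 -1.282  0.338] sum 2.9426
tool z in oven axes [ 0.215 -0.013 -0.977] opening 95.4
pos [166.3 -57.5 807.1] oven [-527.4  -32.5] yaw_y 34.56 shift [-0.0742  0.0575  0.7673] twist -0.24 t 11.25 F [0.5 0.5 1.7]
pos [166.3 -57.5 807.1] oven [-527.4  -32.5] yaw_y 34.56 shift [-0.0565  0.053   0.4286] twist -0.24 t 11.25 F [0.5 0.5 1.7]
```

Call:
carry_out([
  {"dx": -0.006, "dy": 0.006, "dz": 0.048, "twist": 0},
  {"dx": -0.012, "dy": 0.012, "dz": 0.096, "twist": 0},
  {"dx": -0.018, "dy": 0.018, "dz": 0.144, "twist": 0},
  {"dx": -0.024, "dy": 0.024, "dz": 0.192, "twist": 0},
  {"dx": -0.03, "dy": 0.03, "dz": 0.24, "twist": -0.2},
])

```text
t: 11.75
eef_pos: [234.4, -108.2, 578.6]
tcp_rot: [-3.126, 0.216, 2.184]
ft_force: [1.5, -0.4, 0.9]
opening: 1.0
```

Call:
carry_out([
  {"dx": -0.006, "dy": 0.006, "dz": 0.048, "twist": 0},
  {"dx": -0.012, "dy": 0.012, "dz": 0.096, "twist": 0},
  {"dx": -0.018, "dy": 0.018, "dz": 0.144, "twist": 0},
  {"dx": -0.026, "dy": 0.023, "dz": 0.188, "twist": 0},
  {"dx": -0.026, "dy": 0.023, "dz": 0.188, "twist": 0},
])

```text
t: 12.25
eef_pos: [288.3, -150.2, 397.6]
tcp_rot: [-3.123, 0.207, 2.184]
ft_force: [-0.4, 0.3, 1.5]
opening: 0.998
```

```bash
python3 st.py; python3 -c "
from h import *
go([*o2w(-305,14.5),150],34.8);go([*o2w(-245,14.5),71],34.8)"
```

```text
[-0.61  -0.22   1.945 -0.093  1.229 -1.199] [ 0.005 -0.046 -0.132  0.002  0.136 -0.005] sum 2.9543
tool z in oven axes [ 0.206 -0.018 -0.978] opening 95.0
pos [ 288.3 -150.2  397.6] oven [-381.6   14.7] yaw_y 34.92 shift [-0.023   0.0063  0.3364] twist 0.12 t 12.25 F [-0.4  0.3  1.5]
pos [ 288.3 -150.2  397.6] oven [-381.6   14.7] yaw_y 34.92 shift [-0.0241  0.0042  0.258 ] twist 0.12 t 12.25 F [-0.4  0.3  1.5]
pos [ 288.3 -150.2  397.6] oven [-381.6   14.7] yaw_y 34.92 shift [-0.0666  0.0055  0.3477] twist 0.12 t 12.25 F [-0.4  0.3  1.5]
```

Call:
carry_out([
  {"dx": -0.004, "dy": 0.001, "dz": 0.048, "twist": 0},
  {"dx": -0.008, "dy": 0.002, "dz": 0.096, "twist": 0},
  {"dx": -0.012, "dy": 0.003, "dz": 0.144, "twist": 0},
  {"dx": -0.018, "dy": 0.004, "dz": 0.192, "twist": 0},
  {"dx": -0.024, "dy": 0.004, "dz": 0.238, "twist": 0.1},
])

```text
t: 12.75
eef_pos: [332.8, -212.2, 173.1]
tcp_rot: [-3.126, 0.216, 2.182]
ft_force: [1.0, -0.9, -0.5]
opening: 1.002
```

Call:
carry_out([
  {"dx": -0.012, "dy": 0, "dz": 0.035, "twist": 0},
  {"dx": -0.025, "dy": 0.001, "dz": 0.07, "twist": 0},
  {"dx": -0.042, "dy": 0.0015, "dz": 0.105, "twist": 0},
  {"dx": -0.042, "dy": 0.0015, "dz": 0.105, "twist": 0},
  {"dx": -0.042, "dy": 0.0015, "dz": 0.105, "twist": 0},
])

```text
t: 13.25
eef_pos: [367.6, -263.3, 78.7]
tcp_rot: [-3.124, 0.211, 2.182]
ft_force: [-0.4, -0.5, -0.5]
opening: 1.001
```

```bash
python3 st.py; python3 -c "
from h import *
np.set_printoptions(precision=4)
go([*o2w(-195,14.8),71],34.8);go([*o2w(-110,14.8),71],34.8)"
```

```text
[-0.728  0.432  2.234 -0.238  0.282 -1.115] [ 0.005 -0.037  0.028  0.004 -0.006 -0.001] sum 2.9479
tool z in oven axes [ 0.209 -0.017 -0.978] opening 95.2
pos [ 367.6 -263.3   78.7] oven [-243.6   15.3] yaw_y 34.8 shift [ 0.0466 -0.     -0.0041] twist 0.0 t 13.25 F [-0.4 -0.5 -0.5]
pos [ 367.6 -263.3   78.7] oven [-243.6   15.3] yaw_y 34.8 shift [-0.0459 -0.0004  0.0177] twist 0.0 t 13.25 F [-0.4 -0.5 -0.5]
pos [ 367.6 -263.3   78.7] oven [-243.6   15.3] yaw_y 34.8 shift [-0.129  -0.0004  0.0355] twist 0.0 t 13.25 F [-0.4 -0.5 -0.5]
```

Call:
carry_out([
  {"dx": -0.018, "dy": -0.0002, "dz": 0.012, "twist": 0},
  {"dx": -0.036, "dy": -0.0004, "dz": 0.0157, "twist": 0},
  {"dx": -0.044, "dy": -0.0004, "dz": 0.0174, "twist": 0},
  {"dx": -0.05, "dy": -0.0004, "dz": 0.0186, "twist": 0},
  {"dx": -0.0557, "dy": -0.0004, "dz": 0.0198, "twist": 0},
])

```text
t: 13.75
eef_pos: [399.2, -310.3, 70.0]
tcp_rot: [-3.123, 0.208, 2.182]
ft_force: [-2.0, 2.6, 3.0]
opening: 0.997
```

```bash
python3 st.py; python3 - <<'E'
from meas import *
np.set_printoptions(precision=4)
go([*o2w(-108,14.8),71],34.8)
z,O=tray("s3","side")
a=cv2.imread("pics/s3.png")[200:380,340:540]
cv2.imwrite("pics/c3.png",cv2.resize(a,(600,540),interpolation=3))
E
```

```text
[-0.76   0.496  2.118 -0.181  0.332 -1.203] [-0.029  0.063 -0.128  0.059  0.07  -0.086] sum 2.9461
tool z in oven axes [ 0.207 -0.017 -0.978] opening 94.8
pos [ 399.2 -310.3   70. ] oven [-186.9   14.4] yaw_y 34.81 shift [ 0.1002  0.0007 -0.0243] twist 0.01 t 13.75 F [-2.   2.6  3. ]
pos [ 399.2 -310.3   70. ] oven [-186.9   14.4] yaw_y 34.81 shift [-0.0774  0.0003  0.0153] twist 0.01 t 13.75 F [-2.   2.6  3. ]
```

View pics/c3.png

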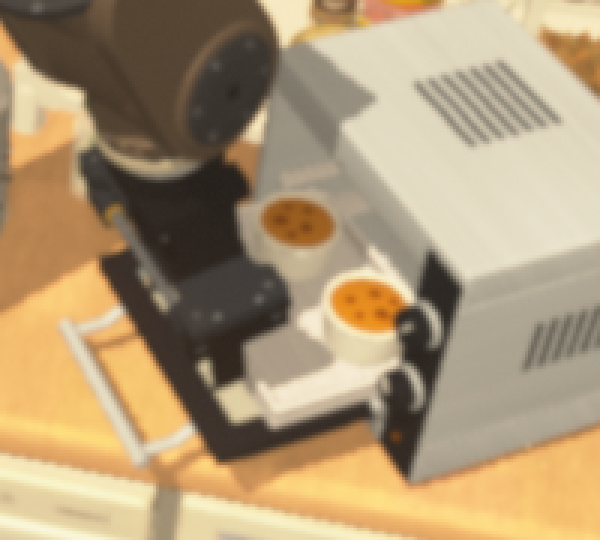

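Call:
carry_out([
  {"dx": -0.0059, "dy": 0.0003, "dz": 0.0012, "twist": 0},
  {"dx": -0.0196, "dy": 0.0003, "dz": 0.0041, "twist": 0},
  {"dx": -0.0411, "dy": 0.0003, "dz": 0.0087, "twist": 0},
  {"dx": -0.0753, "dy": 0.0003, "dz": 0.0159, "twist": 0},
  {"dx": -0.0753, "dy": 0.0003, "dz": 0.0159, "twist": 0},
])

```text
t: 14.3
eef_pos: [445.7, -376.9, 68.9]
tcp_rot: [-3.124, 0.211, 2.181]
ft_force: [-0.4, -0.8, 0.3]
opening: 0.997
```

```bash
python3 st.py; python3 - <<'E'
from meas import *
np.set_printoptions(precision=4)
z,O=tray("s4","side")
a=cv2.imread("pics/s4.png")[200:380,340:540]
cv2.imwrite("pics/c4.png",cv2.resize(a,(600,540),interpolation=3))
E
```

```text
[-0.79   0.57   1.936 -0.126  0.434 -1.29 ] [ 0.012 -0.025  0.105 -0.018 -0.025  0.033] sum 2.9392
tool z in oven axes [ 0.21  -0.017 -0.978] opening 94.8
pos [ 445.7 -376.9   68.9] oven [-105.6   14.6] yaw_y 34.76 shift [ 0.1794  0.0004 -0.0426] twist -0.04 t 14.3 F [-0.4 -0.8  0.3]
```

View pics/c4.png

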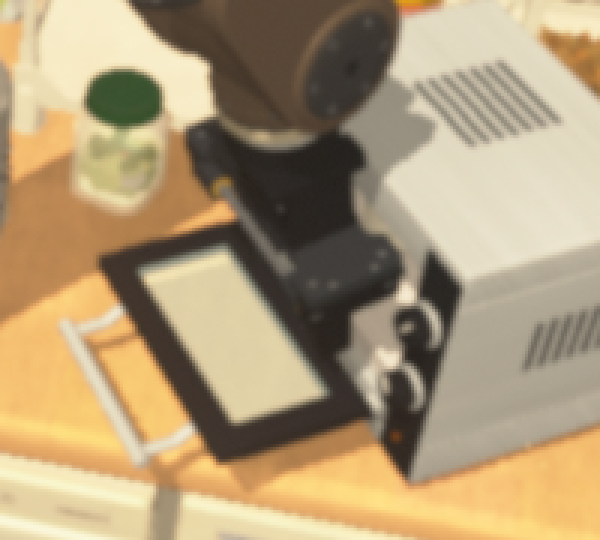

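Call:
carry_out([
  {"dx": 0.03, "dy": 0, "dz": -0.006, "twist": 0},
  {"dx": 0.07, "dy": 0, "dz": -0.03, "twist": 0},
  {"dx": 0.105, "dy": 0, "dz": -0.06, "twist": 0},
  {"dx": 0.134, "dy": 0, "dz": -0.09, "twist": 0},
  {"dx": 0.134, "dy": 0, "dz": -0.09, "twist": 0},
])

```text
t: 14.85
eef_pos: [356.7, -247.0, 130.9]
tcp_rot: [-3.124, 0.208, 2.183]
ft_force: [0.0, -0.0, 0.1]
opening: 1.0
```

```bash
python3 st.py; python3 - <<'E'
from meas import *
for cam in ("wrist","side","top"):
    z,O=tray(cam[0]+"5",cam)
    v,u=np.mgrid[0:480,0:640]
    for nm,c in [("tab",(O[...,2]>84)&(O[...,2]<110)&(abs(O[...,1]-15)<26)&(O[...,0]>-125)&(O[...,0]<-65)),
                 ("rim",(O[...,2]>60)&(O[...,2]<84)&(abs(O[...,1]-15)<80)&(O[...,0]>-125)&(O[...,0]<-78)),
                 ("band",(O[...,2]>188)&(O[...,2]<215)&(abs(O[...,1]-15)<70)&(abs(O[...,0]+90)<15)),
                 ("dish",(O[...,2]>90)&(O[...,2]<112)&(abs(O[...,1]-15)<80)&(O[...,0]>-62)&(O[...,0]<70))]:
        P=O[c];
        if len(P)>5:print(cam,nm,len(P),np.percentile(P,[2,25,50,75,98],0)[:,0],"y",np.percentile(P[:,1],[2,98]),"z",np.percentile(P[:,2],[2,98]),"px",np.median(u[c]),np.median(v[c]))
E
```

```text
[-0.716  0.303  2.221 -0.163  0.425 -1.184] [-0.021  0.08  -0.084 -0.005 -0.054 -0.017] sum 2.9487
tool z in oven axes [ 0.207 -0.017 -0.978] opening 95.1
pos [ 356.7 -247.   130.9] oven [-263.1   15.7] yaw_y 34.87 shift [0.0382 0.0006 0.0511] twist 0.07 t 14.85 F [ 0.  -0.   0.1]
wrist rim 4107 [-123.5 -117.5 -109.1  -85.7  -84.3] y [-62.5  91.7] z [62.  75.8] px 313.0 376.0
side tab 137 [-85.1 -83.4 -82.5 -81.3 -77.8] y [-10.4  34.6] z [ 85.1 106.7] px 451.0 290.0
side rim 979 [-123.8 -115.7 -106.3  -83.2  -79.5] y [-62.   91.6] z [60.6 82.6] px 441.0 302.0
side band 448 [-88.7 -87.5 -86.9 -86.2 -84.9] y [-52.5  81.4] z [189.1 214.5] px 457.0 254.0
side dish 18 [-55.5 -32.6 -24.1 -22.5 -20.4] y [44.3 94.7] z [ 91.4 104.5] px 463.0 269.5
```

View pics/w5.png

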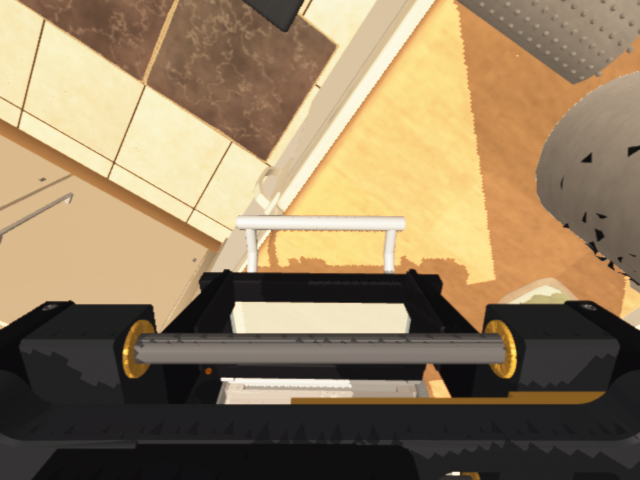

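Call:
carry_out([
  {"dx": 0, "dy": 0, "dz": 0, "twist": 8.5},
  {"dx": 0, "dy": 0, "dz": 0, "twist": 17},
  {"dx": 0, "dy": 0, "dz": 0, "twist": 25.5},
  {"dx": 0, "dy": 0, "dz": 0, "twist": 34},
  {"dx": 0, "dy": 0, "dz": 0, "twist": 42.5},
], grip=0.034)

```text
t: 15.5
eef_pos: [359.2, -250.8, 128.1]
tcp_rot: [3.014, 0.163, 1.421]
ft_force: [1.0, 0.1, -0.8]
opening: 0.637
```

Call:
carry_out([
  {"dx": 0, "dy": 0, "dz": 0, "twist": 8.5},
  {"dx": 0, "dy": 0, "dz": 0, "twist": 17},
  {"dx": 0, "dy": 0, "dz": 0, "twist": 25.5},
  {"dx": 0, "dy": 0, "dz": 0, "twist": 34},
  {"dx": 0, "dy": 0, "dz": 0, "twist": 42.5},
])

```text
t: 16.0
eef_pos: [359.2, -250.8, 128.1]
tcp_rot: [2.937, 0.035, 0.686]
ft_force: [-0.5, -0.3, 0.4]
opening: 0.357
```

Call:
carry_out([
  {"dx": 0, "dy": 0, "dz": 0, "twist": 5},
  {"dx": 0, "dy": 0, "dz": 0, "twist": 5},
])

```text
t: 16.2
eef_pos: [359.2, -250.7, 128.2]
tcp_rot: [2.935, 0.018, 0.606]
ft_force: [-0.3, 1.5, 0.3]
opening: 0.355
```

```bash
cat >> st.py <<'E'
import sys
if len(sys.argv)>1:
    x,y,zz=map(float,sys.argv[1:4]); g=np.r_[o2w(x,y),zz]   # grasp-point target in oven x,y and world z
    back=float(sys.argv[4]) if len(sys.argv)>4 else 0
    print("grasp pt now oven",np.round([*w2o(s['eef_pos']-19*zt),(s['eef_pos']-19*zt)[2]],1)); go(g+(19-back)*zt,-55.2,s)
E
python3 st.py -258 14.5 36 60;python3 st.py -258 14.5 36
```

```text
[-0.719  0.313  2.214 -0.164  0.423  0.387] [ 0.004 -0.006  0.003 -0.001  0.004 -0.109] sum 2.9505
tool z in oven axes [ 0.205 -0.018 -0.979] opening 33.8
pos [ 359.2 -250.7  128.2] oven [-258.6   15.5] yaw_y -55.08 shift [ 0.0006 -0.042   0.0476] twist -89.88 t 16.2 F [-0.3  1.5  0.3]
grasp pt now oven [-262.5   15.9  146.8]
pos [ 359.2 -250.7  128.2] oven [-258.6   15.5] yaw_y -55.08 shift [ 0.0006 -0.0183  0.0494] twist 0.12 t 16.2 F [-0.3  1.5  0.3]
[-0.719  0.313  2.214 -0.164  0.423  0.387] [ 0.004 -0.006  0.003 -0.001  0.004 -0.109] sum 2.9505
tool z in oven axes [ 0.205 -0.018 -0.979] opening 33.8
pos [ 359.2 -250.7  128.2] oven [-258.6   15.5] yaw_y -55.08 shift [ 0.0006 -0.042   0.0476] twist -89.88 t 16.2 F [-0.3  1.5  0.3]
grasp pt now oven [-262.5   15.9  146.8]
pos [ 359.2 -250.7  128.2] oven [-258.6   15.5] yaw_y -55.08 shift [ 0.0006 -0.0183  0.1094] twist 0.12 t 16.2 F [-0.3  1.5  0.3]
```

Call:
carry_out([
  {"dx": 0.0006, "dy": -0.0183, "dz": 0.03, "twist": 0},
  {"dx": 0.0006, "dy": -0.0183, "dz": 0.05, "twist": 0},
  {"dx": 0.0006, "dy": -0.0183, "dz": 0.065, "twist": 0},
  {"dx": 0.0006, "dy": -0.0183, "dz": 0.08, "twist": 0},
  {"dx": 0.0006, "dy": -0.0183, "dz": 0.08, "twist": 0},
])

```text
t: 16.7
eef_pos: [357.2, -249.6, 45.1]
tcp_rot: [2.937, 0.019, 0.61]
ft_force: [0.2, 0.8, -0.2]
opening: 0.355
```

```bash
python3 st.py -258 14.5 36
```

```text
[-0.72   0.498  2.294 -0.406  0.169  0.634] [ 0.003 -0.049 -0.002  0.085  0.047 -0.073] sum 2.9611
tool z in oven axes [ 0.203 -0.018 -0.979] opening 33.8
pos [ 357.2 -249.6   45.1] oven [-260.7   14.6] yaw_y -54.85 shift [ 0.0002 -0.023  -0.0333] twist -89.65 t 16.7 F [ 0.2  0.8 -0.2]
grasp pt now oven [-264.6   14.9   63.7]
pos [ 357.2 -249.6   45.1] oven [-260.7   14.6] yaw_y -54.85 shift [0.0001 0.0008 0.0284] twist 0.35 t 16.7 F [ 0.2  0.8 -0.2]
```

Call:
carry_out([
  {"dx": 0, "dy": 0.0005, "dz": 0.008, "twist": 0},
  {"dx": 0, "dy": 0.0008, "dz": 0.016, "twist": 0},
  {"dx": 0, "dy": 0.0008, "dz": 0.024, "twist": 0},
  {"dx": 0, "dy": 0.0008, "dz": 0.024, "twist": 0},
])

```text
t: 17.1
eef_pos: [360.3, -254.7, 23.3]
tcp_rot: [2.935, 0.019, 0.609]
ft_force: [0.0, -0.6, 0.2]
opening: 0.354
```

```bash
python3 st.py -258 14.5 36
```

```text
[-0.724  0.555  2.296 -0.615  0.115  0.842] [ 0.003 -0.022  0.003  0.095  0.015 -0.088] sum 2.9658
tool z in oven axes [ 0.205 -0.018 -0.979] opening 33.6
pos [ 360.3 -254.7   23.3] oven [-254.8   14.2] yaw_y -54.9 shift [ 0.0001 -0.0243 -0.0559] twist -89.7 t 17.1 F [ 0.  -0.6  0.2]
grasp pt now oven [-258.7   14.6   41.9]
pos [ 360.3 -254.7   23.3] oven [-254.8   14.2] yaw_y -54.9 shift [ 0.     -0.0005  0.0059] twist 0.3 t 17.1 F [ 0.  -0.6  0.2]
```

Call:
carry_out([
  {"dx": 0, "dy": -0.0005, "dz": 0.004, "twist": 0},
  {"dx": 0, "dy": -0.0005, "dz": 0.004, "twist": 0},
])

```text
t: 17.3
eef_pos: [360.4, -254.9, 19.9]
tcp_rot: [2.934, 0.018, 0.608]
ft_force: [-0.4, 0.0, -0.6]
opening: 0.361
```

Call:
carry_out([
  {"dx": 0, "dy": 0, "dz": 0, "twist": 0},
  {"dx": 0, "dy": 0, "dz": 0, "twist": 0},
  {"dx": 0, "dy": 0, "dz": 0, "twist": 0},
  {"dx": 0, "dy": 0, "dz": 0, "twist": 0},
  {"dx": 0, "dy": 0, "dz": 0, "twist": 0},
], grip=0.0)

```text
t: 17.8
eef_pos: [361.3, -255.8, 20.1]
tcp_rot: [2.932, 0.017, 0.607]
ft_force: [0.6, -6.0, 1.9]
opening: 0.115
```

```bash
python3 st.py -258 14.5 36
```

```text
[-0.725  0.563  2.297 -0.679  0.105  0.907] [-0.    -0.002  0.     0.001  0.     0.001] sum 2.9646
tool z in oven axes [ 0.208 -0.017 -0.978] opening 10.9
pos [ 361.3 -255.8   20.1] oven [-253.3   14.5] yaw_y -55.01 shift [-0.0002 -0.0249 -0.0594] twist -89.81 t 17.8 F [ 0.6 -6.   1.9]
grasp pt now oven [-257.2   14.8   38.7]
pos [ 361.3 -255.8   20.1] oven [-253.3   14.5] yaw_y -55.01 shift [-0.0002 -0.0013  0.0025] twist 0.19 t 17.8 F [ 0.6 -6.   1.9]
```

```bash
python3 - <<'E'
from h import *
from cell import state
from scipy.spatial.transform import Rotation as Ro
R=Ro.from_euler('xyz',state()['tcp_rot']).as_matrix()
def bar(a):
    a=np.deg2rad(a);x=-160*np.cos(a)-22*np.sin(a);z=160*np.sin(a)-22*np.cos(a)
    return np.r_[EX*x,z]
A=np.r_[np.arange(0,5.1,1),np.linspace(5,60,21)[1:]]
for k in range(0,25,5):
    print([[float(v) for v in np.round(R.T@(bar(A[k+i])-bar(A[k]))/1000,4)] for i in range(1,6)],A[k+5])
E
```

```text
[[-0.0, 0.0002, -0.0028], [-0.0001, 0.0005, -0.0056], [-0.0001, 0.0008, -0.0084], [-0.0002, 0.0012, -0.0112], [-0.0002, 0.0016, -0.014]] 5.0
[[-0.0001, 0.0014, -0.0076], [-0.0003, 0.0032, -0.0152], [-0.0004, 0.0053, -0.0226], [-0.0005, 0.0078, -0.0299], [-0.0007, 0.0107, -0.0372]] 18.75
[[-0.0001, 0.0032, -0.0071], [-0.0003, 0.0067, -0.014], [-0.0004, 0.0106, -0.0207], [-0.0005, 0.0147, -0.0272], [-0.0006, 0.0192, -0.0335]] 32.5
[[-0.0001, 0.0048, -0.0061], [-0.0002, 0.0098, -0.012], [-0.0003, 0.0152, -0.0176], [-0.0005, 0.0208, -0.0229], [-0.0006, 0.0266, -0.028]] 46.25
[[-0.0001, 0.0061, -0.0048], [-0.0002, 0.0124, -0.0093], [-0.0003, 0.0189, -0.0135], [-0.0004, 0.0256, -0.0173], [-0.0005, 0.0325, -0.0209]] 60.0
```

Call:
carry_out([
  {"dx": 0, "dy": 0.0002, "dz": -0.0028, "twist": 0},
  {"dx": -0.0001, "dy": 0.0005, "dz": -0.0056, "twist": 0},
  {"dx": -0.0001, "dy": 0.0008, "dz": -0.0084, "twist": 0},
  {"dx": -0.0002, "dy": 0.0012, "dz": -0.0112, "twist": 0},
  {"dx": -0.0002, "dy": 0.0016, "dz": -0.014, "twist": 0},
])

```text
t: 18.3
eef_pos: [360.6, -254.7, 34.2]
tcp_rot: [2.932, 0.017, 0.607]
ft_force: [-1.0, -10.1, -1.5]
opening: 0.115
```

Call:
carry_out([
  {"dx": -0.0001, "dy": 0.0014, "dz": -0.0076, "twist": 0},
  {"dx": -0.0003, "dy": 0.0032, "dz": -0.0152, "twist": 0},
  {"dx": -0.0004, "dy": 0.0053, "dz": -0.0226, "twist": 0},
  {"dx": -0.0005, "dy": 0.0078, "dz": -0.0299, "twist": 0},
  {"dx": -0.0007, "dy": 0.0107, "dz": -0.0372, "twist": 0},
])

```text
t: 18.8
eef_pos: [362.6, -257.5, 73.2]
tcp_rot: [2.931, 0.017, 0.607]
ft_force: [1.5, -13.3, -4.2]
opening: 0.115
```

```bash
python3 st.py -256.6 14.5 88
```

```text
[-0.726  0.438  2.256 -0.261  0.254  0.482] [-0.011 -0.168 -0.095  0.284  0.242 -0.306] sum 2.9485
tool z in oven axes [ 0.209 -0.016 -0.978] opening 11.0
pos [ 362.6 -257.5   73.2] oven [-251.1   14.5] yaw_y -55.01 shift [ 0.0007 -0.0381 -0.008 ] twist -89.81 t 18.8 F [  1.5 -13.3  -4.2]
grasp pt now oven [-255.1   14.8   91.7]
pos [ 362.6 -257.5   73.2] oven [-251.1   14.5] yaw_y -55.01 shift [-0.0002 -0.0023  0.0033] twist 0.19 t 18.8 F [  1.5 -13.3  -4.2]
```

Call:
carry_out([
  {"dx": -0.0001, "dy": 0.0045, "dz": -0.0071, "twist": 0},
  {"dx": -0.0003, "dy": 0.0087, "dz": -0.014, "twist": 0},
  {"dx": -0.0004, "dy": 0.0126, "dz": -0.0207, "twist": 0},
  {"dx": -0.0005, "dy": 0.0167, "dz": -0.0272, "twist": 0},
  {"dx": -0.0006, "dy": 0.0212, "dz": -0.0335, "twist": 0},
])

```text
t: 19.3
eef_pos: [369.1, -267.0, 109.8]
tcp_rot: [2.935, 0.018, 0.607]
ft_force: [-0.2, 1.5, -2.3]
opening: 0.119
```

```bash
python3 st.py -245 14.5 125
```

```text
[-0.733  0.369  2.195 -0.171  0.385  0.381] [-0.019 -0.115 -0.138  0.121  0.245 -0.145] sum 2.9497
tool z in oven axes [ 0.205 -0.018 -0.979] opening 11.3
pos [ 369.1 -267.   109.8] oven [-239.6   14.4] yaw_y -54.99 shift [ 0.0015 -0.0569  0.0257] twist -89.79 t 19.3 F [-0.2  1.5 -2.3]
grasp pt now oven [-243.5   14.7  128.4]
pos [ 369.1 -267.   109.8] oven [-239.6   14.4] yaw_y -54.99 shift [-0.0002 -0.0022  0.0031] twist 0.21 t 19.3 F [-0.2  1.5 -2.3]
```

Call:
carry_out([
  {"dx": -0.0001, "dy": 0.0048, "dz": -0.0061, "twist": 0},
  {"dx": -0.0002, "dy": 0.0098, "dz": -0.012, "twist": 0},
  {"dx": -0.0003, "dy": 0.0152, "dz": -0.0176, "twist": 0},
  {"dx": -0.0005, "dy": 0.0208, "dz": -0.0229, "twist": 0},
  {"dx": -0.0006, "dy": 0.0266, "dz": -0.028, "twist": 0},
])

```text
t: 19.8
eef_pos: [379.9, -282.9, 142.6]
tcp_rot: [2.938, 0.018, 0.607]
ft_force: [-6.2, 6.0, 4.3]
opening: 0.114
```

```bash
python3 st.py -222.8 14.5 160
```

```text
[-0.744  0.328  2.12  -0.129  0.502  0.324] [-0.027 -0.059 -0.163  0.055  0.221 -0.093] sum 2.9496
tool z in oven axes [ 0.203 -0.018 -0.979] opening 10.9
pos [ 379.9 -282.9  142.6] oven [-220.3   14.2] yaw_y -54.98 shift [ 0.0023 -0.0823  0.054 ] twist -89.78 t 19.8 F [-6.2  6.   4.3]
grasp pt now oven [-224.2   14.6  161.2]
pos [ 379.9 -282.9  142.6] oven [-220.3   14.2] yaw_y -54.98 shift [-0.      0.0011  0.0014] twist 0.22 t 19.8 F [-6.2  6.   4.3]
```

Call:
carry_out([
  {"dx": -0.0001, "dy": 0.0056, "dz": -0.0053, "twist": 0},
  {"dx": -0.0002, "dy": 0.0116, "dz": -0.0103, "twist": 0},
  {"dx": -0.0003, "dy": 0.0179, "dz": -0.0145, "twist": 0},
  {"dx": -0.0004, "dy": 0.0246, "dz": -0.0184, "twist": 0},
  {"dx": -0.0005, "dy": 0.0315, "dz": -0.0219, "twist": 0},
])

```text
t: 20.3
eef_pos: [395.9, -306.0, 170.8]
tcp_rot: [2.934, 0.018, 0.607]
ft_force: [-4.2, 0.3, 1.0]
opening: 0.119
```

Call:
carry_out([
  {"dx": 0, "dy": 0, "dz": 0, "twist": 0},
  {"dx": 0, "dy": 0, "dz": 0, "twist": 0},
  {"dx": 0, "dy": 0, "dz": 0, "twist": 0},
])

```text
t: 20.6
eef_pos: [395.9, -306.0, 170.6]
tcp_rot: [2.933, 0.018, 0.607]
ft_force: [-5.8, 0.7, 5.1]
opening: 0.119
```

```bash
python3 st.py -196 14.5 186; python3 - <<'E'
from meas import *
v,u=np.mgrid[0:480,0:640]
for cam in ("side","wrist"):
    z,O=tray(cam[0]+"6",cam)
    # door-plane fit: dark/any points in front of mouth, between hinge and edge
    c=(O[...,0]<-100)&(O[...,0]>-170)&(O[...,2]>66)&(O[...,2]<165)&(O[...,1]<112)&(O[...,1]>-82)
    P=O[c]
    if len(P)<30: print(cam,"few",len(P));continue
    vx,vz,x0,z0=cv2.fitLine(P[:,[0,2]].astype(np.float32),cv2.DIST_HUBER,0,.01,.01).ravel()
    print(cam,"door pts",len(P),"angle from vertical deg",np.degrees(np.arctan2(abs(vx),abs(vz))),np.percentile(P,[5,95],0))
    p=z['p'];hsv=cv2.cvtColor(p,cv2.COLOR_RGB2HSV)
    g=(hsv[...,1]>110)&(hsv[...,0]<22)&(O[...,2]>85)&(O[...,2]<115)&(O[...,0]>-80)&(O[...,0]<40)&(abs(O[...,1]-15)<85)
    print(cam,"gratin px",g.sum(), np.median(O[g],0) if g.sum() else "")
a=cv2.imread("pics/s6.png")[180:380,340:560]
cv2.imwrite("pics/c6.png",cv2.resize(a,(660,600),interpolation=3))
E
```

```text
[-0.758  0.313  2.033 -0.106  0.598  0.286] [-0.001  0.     0.002 -0.001  0.001 -0.   ] sum 2.9437
tool z in oven axes [ 0.207 -0.018 -0.978] opening 11.3
pos [ 395.9 -306.   170.6] oven [-192.3   14.2] yaw_y -55.0 shift [ 0.0027 -0.1158  0.0753] twist -89.8 t 20.6 F [-5.8  0.7  5.1]
grasp pt now oven [-196.2   14.5  189.2]
pos [ 395.9 -306.   170.6] oven [-192.3   14.2] yaw_y -55.0 shift [ 0.     -0.0005  0.0032] twist 0.2 t 20.6 F [-5.8  0.7  5.1]
side door pts 279 angle from vertical deg 71.435905 [[-164.4  -77.6  157.3]
 [-150.6   33.1  164.7]]
side gratin px 0 
wrist door pts 6523 angle from vertical deg 33.10465 [[-163.1  -13.5   81.5]
 [-104.6  107.1  164.7]]
wrist gratin px 918 [-13.9  52.4 101.4]
```

View pics/c6.png

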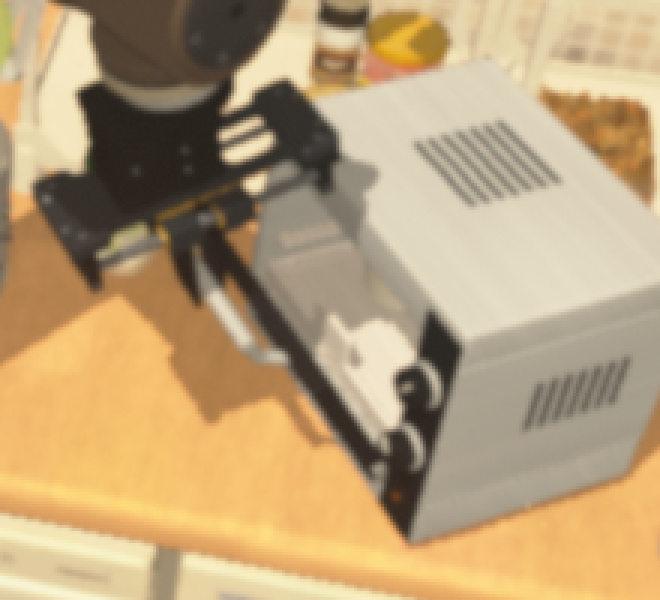

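```bash
python3 - <<'E'
from meas import *
z=np.load("w6.npz");X=cloud(z);O=np.dstack([(X[...,:2]-C)@EX,(X[...,:2]-C)@EY,X[...,2]])
c=(O[...,2]>75)&(O[...,2]<155)&(O[...,1]<105)&(O[...,1]>-75)&(O[...,0]<-95)&(O[...,0]>-185)
P=O[c]
for h in range(75,155,10):
    q=P[(P[:,2]>=h)&(P[:,2]<h+10)];print(h,len(q),np.percentile(q[:,0],[5,50,95]) if len(q) else "")
z=np.load("s6.npz");X=cloud(z);O=np.dstack([(X[...,:2]-C)@EX,(X[...,:2]-C)@EY,X[...,2]])
for nm,c in [("tab",(O[...,2]>86)&(O[...,2]<110)&(abs(O[...,1]-15)<26)&(O[...,0]>-110)&(O[...,0]<-65)),("band",(O[...,2]>188)&(O[...,2]<215)&(abs(O[...,1]-15)<70)&(abs(O[...,0]+90)<15))]:
    print(nm,c.sum(),np.median(O[c],0) if c.sum() else "")
print(state()['ft_force'],state()['qvel'].round(3))
E
```

```text
75 1123 [-108.5 -105.7 -101.3]
85 220 [-115.6 -112.9 -108.8]
95 207 [-120.5 -118.2 -113.4]
105 26 [-122.1 -119.8 -117. ]
115 27 [-127.7 -125.5 -122.6]
125 32 [-133.6 -131.4 -128.7]
135 36 [-139.3 -136.9 -134.4]
145 229 [-161.8 -143.6 -140.9]
tab 130 [-82.5   9.   99.3]
band 326 [-86.9  -8.2 201.5]
[-5.6  1.3  4.2] [ 0.  0.  0.  0. -0.  0.]
```

```bash
python3 -c "
from cell import *
print(job_done()); print(state()['t'])"
```

```text
the job is handed in; nothing more can be done
None
the job is handed in; nothing more can be done
```

The tray is home in the runners with both dishes in it. The door is held ajar at about 30° with the gripper closed on the handle bar. I handed the job in at about 21 s; no verdict was reported.

**Tray:** With the tool pointing straight down, the gripper's body would have hit the steel band above the mouth about 25 mm before the tray was home. The moves cannot tilt the tool directly. I drove the arm against its reach and joint limits above the worktop until it kept a lean of about 12°. I then pushed the tray in by its front rim, finishing with a quick push that let it slide the last few millimetres to the stops.

**Door:** I turned the gripper a quarter turn, gripped the bar and lifted it along its arc. Forces on the wrist stayed below about 15 N.

**Last checks:**
- **Tray:** In the side camera the tab's outer face is 4.4 mm behind the band, against 4 mm nominal. It measured the same before and after lifting the door.
- **Door angle:** The bar position gives 29.6° and the depth profile of the door's face about 30.7°. A first, rough line fit gave 33.1°; all three are within the allowed 24–36°.
- **Grip:** The fingers read 11 mm on the 12 mm bar, with about 7 N on the wrist and the joints at rest. That force was not measured separately at the fingers.
- **Not fully checked:**
  - At the end only one gratin was measured, by the wrist camera; its top was at about the right height for a dish standing upright. The other was hidden, and was last seen upright before the final push.
  - I did not re-measure the bystanders. The pictures showed no contact with them.

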